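# Turn the scrub pad studs up and park it in the tile's rail corner

## Task

The green scrub pad was left lying studs down on the raised black crate, where it will not dry. Turn it over so that its studs face up, and leave it flat on the grey tile, pushed home into the corner of the two metal rails with its long side along the side rail and its short end against the back rail. Leave the other things where they are.

Things in the scene. Friction and masses are not known exactly. Their poses are not given: they have to be found in the camera images.
- pad: Green hard-silicone scrub pad, rigid, 130 mm (its x) by 100 mm (its y) by 16 mm, 0.14 kg. Origin: centre of the studded face (stud tips); z points out of the smooth back. Back plate 9 mm thick; the studs, 7 mm tall, are inset 7 mm all round. Starts flat on the crate, studs down (z up), x within 0.25 rad of the stand's x; must end studs up (z down).
- pad_mid (a point): Centre of the scrub pad, halfway through its 16 mm thickness.
- stand: Fixed: a raised, upturned black plastic crate (the step) and, at its foot, a grey ceramic tile with two rails. Origin on the work surface under the step's straight edge that overlooks the tile; x along that edge, away from the robot, y from tile to step, z up; turned up to 0.32 rad. Step: flat top 65 mm up, y 0 to 200 mm, x -130 to 200 mm. Tile: flat top 10 mm up, y -225 to 0, x -130 to 120 mm.
- corner (a point): Inner corner of the two aluminium rails, on the tile's top face (stand x 120, y -225, z 10 mm); axes as the stand's. The side rail runs from here along -x, the back rail along +y; both are 10 mm thick and stand 12 mm above the tile. With the pad home, its centre is at x -65, y +50, z +8 mm from this corner.
- edge (a point): Middle of the step's top edge over the tile (stand x 0, y 0, z 65 mm); the drop from here to the tile is 55 mm.
- tin: Bystander: open round steel tin, 54 mm across, 42 mm tall, on the far end of the step. Origin: centre of its underside.
- spray: Bystander: empty clear spray bottle, 72 mm across, 190 mm tall, light, on the surface behind the back rail. Origin: centre of its underside.
- jar: Bystander: glass jar, 64 mm across, 70 mm tall, on the surface just outside the side rail. Origin: centre of its underside.
- spanner: Bystander: chrome L-shaped wheel spanner about 320 mm long, lying right of the stand. Origin: middle of the long bar, on the surface.
- chock: Bystander: stepped black rubber wheel chock 100 x 90 x 55 mm, left of the stand. Origin: centre of its underside.
There are look-alikes about, which are no part of the job. Several things have the shape of the pad; the one meant has the colours described above.

How it is judged:
By the outcome, as a careful person would: the job done as asked, in the order asked, and still so for the second after the job is handed in, with the robot touching nothing.
It also fails if it takes over 64 s, if anything falls off the work surface, if the arm or the gripper's body presses on something with over 40 N, if the wrist force passes 120 N, or if a joint passes its speed limit or range.

## Robot

A 6-joint arm with a two-finger parallel gripper is mounted at the origin on the work surface. World frame = base frame: x ahead of the robot, y to its left, z up, the work surface at z = 0. Lengths are in mm, angles in degrees, forces in N, time in s.
With the tool pointing down it reaches from about 300 to 775 mm from the base axis. Payload 14.6 kg.
Tool frame: the origin (TCP) lies at the very end of the fingers, on their centre line; the grasp point (between the pads) lies 19 mm behind it; x points along the fingers, z is the direction in which the jaws open and shut, and the axes are right-handed (so a half turn about x gives the same grasp; the last joint's range is limited). The gripper opens to 94 mm and grips with 3 to 60 N. Pads are 16 mm wide; open, the fingers measure 119 mm over their backs; the gripper's body (75 mm by 177 mm) begins 78 mm behind the grasp point.
Start: joints at [-68.388, 17.183, 87.147, -0, 75.671, -3.816], TCP at [236.148, -496.713, 205.446] pointing down, gripper open.
Joint ranges: [-173.82, 173.82], [-45.26, 126.66], [13.44, 144.39], [-59.66, 239.66], [0, 175.72], [-146.38, 146.38]. Speed limits (degrees/s): [127.2, 127.2, 147.25, 180, 180, 180].

## Interface

Orientations are given as [roll, pitch, yaw] about the fixed x, y, z axes, in that order (R = Rz(yaw) Ry(pitch) Rx(roll)).
In Python, from workcell import ctrl gives the robot as it stands. The module is installed in compiled form; this text tells all that it offers.
- The arm moves only by the tool step_arm, never from a script. Its argument "targets" is a list of rows, each a list of 7 numbers: the gripper command: -1 is shut, 1 is fully open, values between are in proportion, then the shift along the world's x, y, z each as a share of 0.4 m, from -1 to 1, then the turn, a rotation vector about the world's x, y, z each as a share of 90 degrees, from -1 to 1. In form: [[gripper, dx, dy, dz, rx, ry, rz], ...]. A call has exactly 5 rows; each row is the pose to reach, as a shift and turn from the pose commanded when the call began; what a row does not reach only later rows make up. A row lasts 1/12 s, in which the tool goes at most 41.7 mm and 7.16 degrees, less where a joint would pass 70% of its speed; a pose out of reach is approached as far as the arm can. A call with a number of a shift or a turn outside -1 to 1 is refused whole. A call with a gripper value outside its range is refused whole. The fingers move at their own pace and stop on an object; "force" is the grip in N (left out, the last holds). Time passes only in rows, so rows that repeat a pose let the fingers close, or fill a call up. It gives the time, the measured TCP pose, the force and the opening at its end, in the units of the state.
- ctrl.read_state(): the state, without advancing time (a new reading comes with each control period).
- ctrl.get_image(name): name is "side" or "top" or "wrist"; returns a dict with "img" (400x640x3 uint8, red, green, blue), "K" (3x3 intrinsics, pixels), "R" (3x3) and "t" (3): a world point X has camera coordinates R X + t; the wrist camera has in their place "hand_eye" (4x4, takes a point from camera to tool coordinates, whose origin is the TCP and whose axes are the tool frame's). Camera axes: x right, y down, z forward; pixel columns grow to the right and rows downward; lengths in mm; the calibration is good to about 2 mm. The wrist camera is an equidistant fisheye: a pixel r from the principal point sees the ray r / f radians off the axis. A picture is of the moment at which its call begins: read the wrist's pose just before it. There is no depth.
- ctrl.hand_in(): hands the job in, once; it reports no verdict.
Trained networks look in the newest picture that a camera, given by its name, has taken for a name from the list of things; names that differ only in an ending like _2 or _b are one class to them, and where a whole thing is asked for, a point or a joint stands for the part that bears it (a point fixed in the world has none). Each returns a list of dicts, best first, with "score" (0 to 1); they miss things now and then, are a little off and sometimes report something else, mostly with a low value. They report only what shows in the picture. A call takes as long as a camera call. They do not tell look-alikes from the thing itself.
- ctrl.regions_of(camera, name): "region" (400x640 bool, what is visible of it) and "bbox" ([left, top, right, bottom] in pixels, round what is visible of it).
The state is a dict: "time": time; "joint_pos": joint angles; "joint_vel": joint speeds; "tau": joint torques, N m; "ee_pos": TCP position; "tcp_rot": TCP orientation; "force": force on the tool from outside, world axes, zero at the start; "wrist_torque": the same for the moment, N m; "opening": finger opening in mm.
Only numpy, scipy, OpenCV 4.12 (cv2) and the standard library are available. Lean on these libraries where they do the work, as an engineer would, in place of code of your own. Each camera call takes 0.05 s, during which the arm holds its last target.

## Working session

There is one attempt and no reset: what is moved stays moved. The work goes in short steps, Python scripts to look and compute and a tool call to move; the robot and the scene stay as the last step left them, time stands still between calls to the robot, and variables do not carry over. Pictures are saved under pics/ and viewed, and the job is handed in when it is done.

Besides the shell and the picture viewer there is one more tool, called after "Emit:" in YAML: its name, and indented under it one key for each argument. step_arm: Moves the arm, as the interface text tells. Shift numbers are shares of 0.4 m and turn numbers shares of 90 degrees, none past 1 either way. Its arguments: {"type":"object","properties":{"targets":{"type":"array"},"force":{"type":"number"}},"required":["targets"]}

```bash
mkdir -p pics; ls
cat > h.py <<'E'
import numpy as np, cv2
from workcell import ctrl
def save(n,img): cv2.imwrite(f'pics/{n}.png', cv2.cvtColor(img,cv2.COLOR_RGB2BGR))
E
python3 - <<'E'
from h import *
s=ctrl.read_state(); print(s)
for c in ['side','top','wrist']:
    d=ctrl.get_image(c); save(c+'0',d['img']); np.savez(f'{c}0.npz',**d)
    print(c,{k:np.round(v,4).tolist() for k,v in d.items() if k!='img'})
    for n in ['pad','stand','tin','spray','jar','spanner','chock']:
        try: print(n,[(round(r['score'],2),[int(x) for x in r['bbox']]) for r in ctrl.regions_of(c,n)])
        except Exception as e: print(n,e)
print(ctrl.read_state()['time'])
E
```

```text
pics
{'time': 0.0, 'joint_pos': array([-6.83892675e+01,  1.72169798e+01,  8.71800112e+01, -1.19593193e-03,
        7.56706455e+01, -3.81526319e+00]), 'joint_vel': array([ 0.04197096,  0.03346399,  0.0572472 , -0.07587909,  0.02381355,
       -0.00197506]), 'tau': array([-8.33677841e-04, -5.31810486e+01, -3.52738130e+01,  7.07760570e-02,
        2.44419387e-02, -1.21148064e-04]), 'ee_pos': array([ 236.04046915, -496.48306253,  204.87553122]), 'tcp_rot': array([177.165916  ,  89.93235357, 112.59220832]), 'force': array([-0.35718366,  0.17437798, -0.69817971]), 'wrist_torque': array([0.02080538, 0.01693742, 0.00454198]), 'opening': 94.06421997828858}
side {'K': [[448.2749, 0.0, 323.8772], [0.0, 448.2749, 199.0058], [0.0, 0.0, 1.0]], 'R': [[-0.8399, -0.5422, -0.0247], [-0.2855, 0.48, -0.8295], [0.4616, -0.6896, -0.5579]], 't': [463.6277, 181.1257, 987.2897]}
pad [(0.93, [149, 221, 204, 257]), (0.88, [261, 171, 322, 207]), (0.85, [306, 332, 361, 394]), (0.7, [308, 262, 379, 312]), (0.36, [429, 177, 439, 184])]
stand [(0.95, [213, 153, 405, 256])]
tin [(0.69, [246, 158, 264, 175])]
spray [
[... 481 characters left out ...]
289, 156, 327, 194]), (0.62, [183, 261, 229, 305])]
stand [(0.96, [266, 111, 408, 229])]
tin [(0.72, [305, 117, 322, 132])]
spray [(0.86, [351, 114, 373, 144])]
jar [(0.66, [407, 184, 429, 205]), (0.47, [305, 118, 322, 134]), (0.34, [348, 116, 373, 144])]
spanner [(0.63, [452, 160, 492, 257])]
chock [(0.87, [173, 205, 208, 236])]
wrist {'K': [[309.7069, 0.0, 324.1106], [0.0, 309.7069, 195.6904], [0.0, 0.0, 1.0]], 'hand_eye': [[-0.0001, -0.2797, 0.9601, -178.7885], [-0.0003, -0.9601, -0.2797, 82.0807], [1.0, -0.0003, -0.0, -1.0954], [0.0, 0.0, 0.0, 1.0]]}
pad [(0.73, [141, 22, 251, 141])]
stand []
tin [(0.39, [284, 0, 351, 89])]
spray []
jar []
spanner [(0.85, [287, 1, 350, 90])]
chock []
1.2
```

View pics/side0.png

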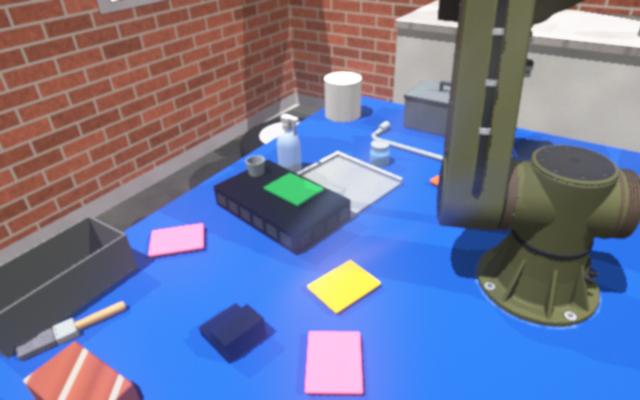

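View pics/top0.png

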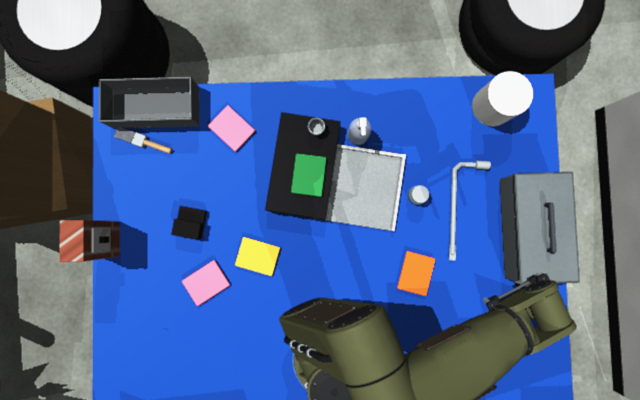

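Run:
```python
import numpy as np,cv2
a=np.load('side0.npz')['img'][140:270,200:420];b=np.load('top0.npz')['img'][105:235,260:440]
cv2.imwrite('pics/crops.png',cv2.cvtColor(cv2.resize(a,None,fx=3.5,fy=3.5,interpolation=cv2.INTER_CUBIC),cv2.COLOR_RGB2BGR))
cv2.imwrite('pics/cropt.png',cv2.cvtColor(cv2.resize(b,None,fx=4,fy=4,interpolation=cv2.INTER_CUBIC),cv2.COLOR_RGB2BGR))
```

```text
(no output)
```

View pics/crops.png

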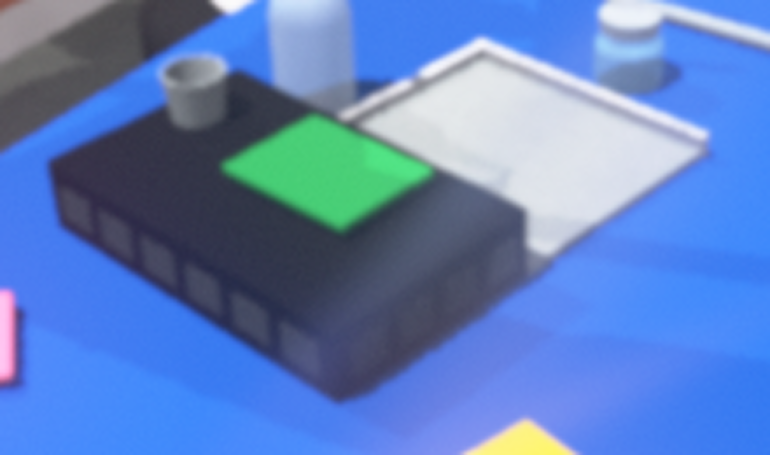

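View pics/cropt.png

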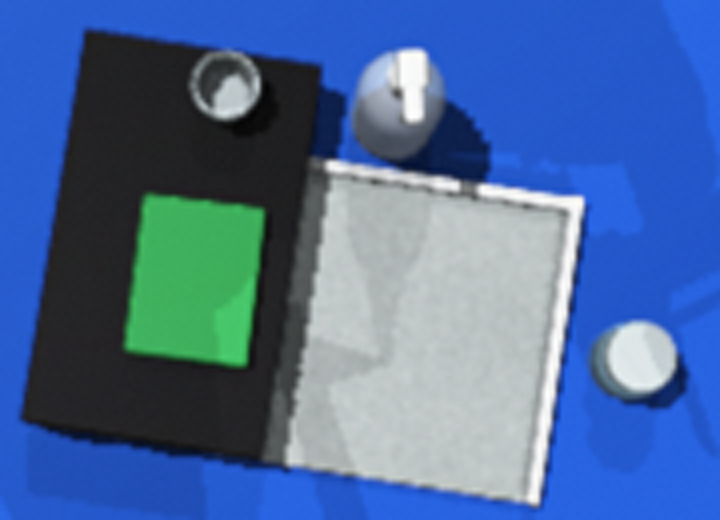

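```bash
cat >> h.py <<'E'
from scipy.optimize import minimize
def proj(d,X): 
    c=(d['R']@np.asarray(X,float).T).T+d['t']; p=c@d['K'].T; return p[:,:2]/p[:,2:]
def box(x0,x1,y0,y1,z0,z1): return np.array([[x,y,z] for x in(x0,x1) for y in(y0,y1) for z in(z0,z1)],float)
def place(P,x,y,yaw):
    c,s=np.cos(yaw),np.sin(yaw); return P@np.array([[c,s,0],[-s,c,0],[0,0,1]])+[x,y,0]
def hullmask(d,boxes,S=4):
    m=np.zeros((400*S,640*S),np.uint8)
    for b in boxes:
        h=cv2.convexHull(proj(d,b).astype(np.float32)).reshape(-1,2)
        cv2.fillConvexPoly(m,np.round(((h+.5)*S-.5)*16).astype(np.int32),1,shift=4)
    return cv2.resize(m.astype(np.float32),(640,400),interpolation=cv2.INTER_AREA)
STAND=[box(-130,200,0,200,0,65),box(-130,120,-225,0,0,10),box(-130,130,-235,-225,0,22),box(120,130,-235,0,0,22)]
PADB=box(-65,65,-50,50,7,16)
def green(img):
    h=cv2.cvtColor(img,cv2.COLOR_RGB2HSV); return ((h[...,0]>50)&(h[...,0]<75)&(h[...,1]>110)&(h[...,2]>60)).astype(np.float32)
E
cat > fit.py <<'E'
from h import *
D={c:dict(np.load(f'{c}0.npz')) for c in('side','top')}
for c in D:
    d=D[c]
    h=cv2.cvtColor(d['img'],cv2.COLOR_RGB2HSV)
    d['notblue']=(~((h[...,0]>100)&(h[...,0]<125)&(h[...,1]>150))).astype(np.float32)
    g=green(d['img']); n,l,s,_=cv2.connectedComponentsWithStats(g.astype(np.uint8)); k=1+np.argmax(s[1:,4]); d['g']=(l==k).astype(np.float32); print(c,s[k])
# initial pad
def fit(f,x0,sim):
    best=None
    for r in range(3):
        S=np.array([x0]+[np.array(x0)+np.eye(3)[i]*sim[i]/(1+r) for i in range(3)])
        o=minimize(f,x0,method='Nelder-Mead',options=dict(initial_simplex=S,xatol=1e-3,fatol=1e-3)); x0=o.x
    return o
def fp(p,cs=('side','top')): return sum(np.abs(hullmask(D[c],[place(PADB+[0,0,65],*p)])-D[c]['g']).sum() for c in cs)
d=D['top']; 
def bp(d,uv,z):
    r=d['R'].T@np.linalg.inv(d['K'])@[uv[0],uv[1],1]; C=-d['R'].T@d['t']; return C+r*(z-C[2])/r[2]
x0=bp(d,(309,175),81)[:2]; x0=[*x0,-.1]
for cs in [('top',),('side',),('side','top')]:
    o=fit(lambda p:fp(p,cs),x0,[10,10,.1]); print('pad',cs,np.round(o.x,3),o.fun)
pp=o.x
e=bp(d,(333,170),65)
def fs(p,cs=('side','top')):
    t=0
    for c in cs:
        # restrict to window near the stand, ignore spray & tin areas
        w=np.zeros((400,640)); 
        if c=='top': w[100:240,255:415]=1; w[105:147,345:378]=0; w[190:240,255:300]=1; w[108:140,300:325]=0
        else: w[145:270,205:410]=1; w[145:178,244:304]=0; w[139:170,360:395]=0
        t+=(np.abs(hullmask(D[c],[place(b,*p) for b in STAND])-D[c]['notblue'])*w).sum()
    return t
for cs in [('top',),('side',),('side','top')]:
    o=fit(lambda p:fs(p,cs),[e[0],e[1],pp[2]],[15,15,.1]); print('stand',cs,np.round(o.x,3),o.fun)
sp=o.x
np.save('stand.npy',sp);np.save('pad.npy',pp)
for c,(a,b,x,y) in {'top':(105,260,180,130),'side':(140,200,220,130)}.items():
    im=cv2.resize(D[c]['img'][a:a+y,b:b+x],None,fx=3.6,fy=3.6,interpolation=cv2.INTER_CUBIC)
    for bx in STAND+[None]:
        q=place(PADB+[0,0,65],*pp) if bx is None else place(bx,*sp)
        q=((proj(D[c],q)-[b,a]+.5)*3.6).astype(int)
        for i in range(8):
            for k in (1,2,4):
                if i<i^k: cv2.line(im,tuple(map(int,q[i])),tuple(map(int,q[i^k])),(255,0,0),1)
    save('ov_'+c,im)
E
python3 fit.py
```

```text
side [ 263  173   60   33 1085]
top [ 291  153   36   44 1281]
pad ('top',) [ 6.12736e+02  5.68830e+01 -1.48000e-01] 41.5625
pad ('side',) [ 6.13785e+02  5.59050e+01 -1.43000e-01] 95.3125
pad ('side', 'top') [ 6.12932e+02  5.63650e+01 -1.54000e-01] 138.9375
stand ('top',) [ 5.9305e+02 -1.9612e+01 -1.8300e-01] 277.4375
stand ('side',) [ 5.85276e+02 -2.13130e+01 -1.67000e-01] 2851.75
stand ('side', 'top') [ 5.90642e+02 -2.03800e+01 -1.78000e-01] 3349.5
```

View pics/ov_top.png

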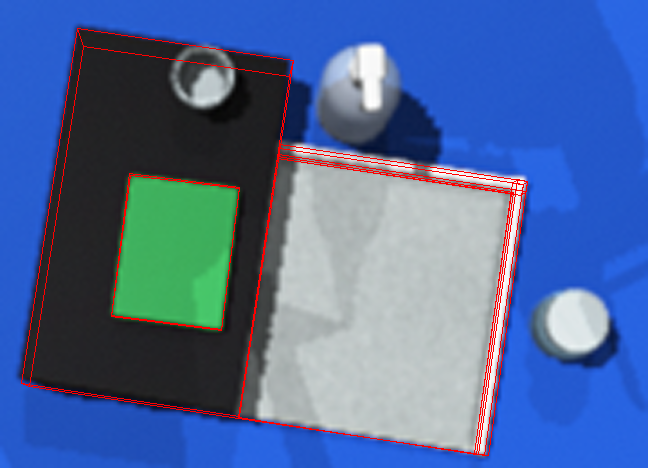

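View pics/ov_side.png

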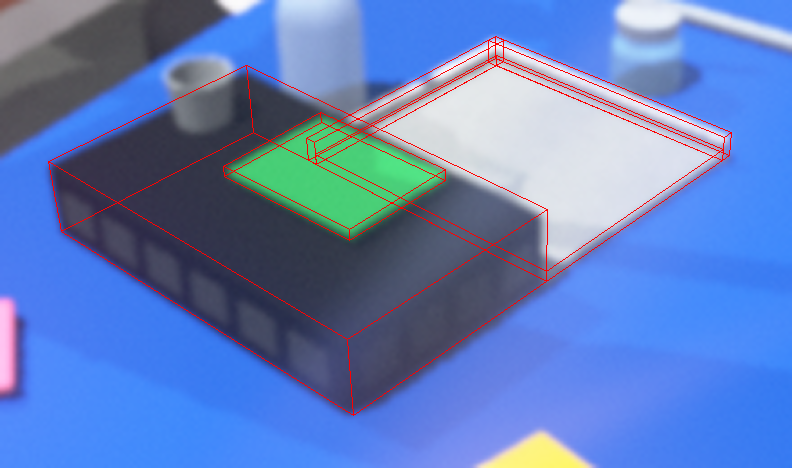

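```bash
cat >> h.py <<'E'
from scipy.spatial.transform import Rotation as Ro
SP=np.load('stand.npy') 
ex=np.array([np.cos(SP[2]),np.sin(SP[2]),0]); ey=np.array([-ex[1],ex[0],0])
def s2w(x,y,z=0): return np.array([SP[0],SP[1],0])+ex*x+ey*y+np.array([0,0,z])
def w2s(p): 
    q=np.asarray(p)-[SP[0],SP[1],0]; return np.array([q@ex,q@ey,q[2]])
def Rt(s): return Ro.from_euler('xyz',s['tcp_rot'],degrees=True).as_matrix()
E
python3 - <<'E'
from h import *
s=ctrl.read_state(); R=Rt(s); print(R.round(3), s['ee_pos'])
# target: x=-z world, z=+-ex
for sg in(1,-1):
    z=sg*ex; x=np.array([0,0,-1.]); T=np.c_[x,np.cross(z,x),z]
    print(sg, Ro.from_matrix(T@R.T).as_rotvec(degrees=True))
print('tgt',s2w(8,150),'tin',[w2s(np.array([*q[:2],0])) for q in []])
E
```

```text
[[ 0.     0.903  0.429]
 [-0.     0.429 -0.903]
 [-1.     0.     0.   ]] [ 236.14422288 -496.72277943  205.4334224 ]
1 [1.17591382e-04 7.97068691e-04 5.43639792e+01]
-1 [ 9.45947316e-04 -1.39555415e-04 -1.25636021e+02]
tgt [625.10351418 125.82663555   0.        ] tin []
```

Emit:
step_arm:
  targets:
    - [1,0.053,0.085,0,0,0,0.04]
    - [1,0.106,0.17,0,0,0,0.08]
    - [1,0.159,0.255,0,0,0,0.12]
    - [1,0.212,0.34,0,0,0,0.16]
    - [1,0.265,0.425,0,0,0,0.2]

```text
time: 1.62
ee_pos: [342.7, -325.0, 205.5]
tcp_rot: [2.4, 90.0, -44.0]
force: [2.0, -0.6, 0.9]
opening: 94.1
```

Emit:
step_arm:
  targets:
    - [1,0.053,0.085,0,0,0,0.04]
    - [1,0.106,0.17,0,0,0,0.08]
    - [1,0.159,0.255,0,0,0,0.12]
    - [1,0.212,0.34,0,0,0,0.16]
    - [1,0.265,0.425,0,0,0,0.2]

```text
time: 2.03
ee_pos: [448.8, -154.8, 205.7]
tcp_rot: [1.5, 90.0, -26.9]
force: [1.3, 0.1, -0.2]
opening: 94.0
```

Emit:
step_arm:
  targets:
    - [1,0.053,0.085,0,0,0,0.04]
    - [1,0.106,0.17,0,0,0,0.08]
    - [1,0.159,0.255,0,0,0,0.12]
    - [1,0.212,0.34,0,0,0,0.16]
    - [1,0.265,0.425,0,0,0,0.2]

```text
time: 2.45
ee_pos: [554.9, 15.3, 205.6]
tcp_rot: [2.8, 90.0, -7.6]
force: [0.1, -1.0, 0.4]
opening: 93.8
```

Run:
```python
from h import *
s=ctrl.read_state(); print(s['time'],s['ee_pos'],s['joint_pos'].round(1)); R=Rt(s)
print('d to pre-push', (s2w(8,150,100)-s['ee_pos'])/400)
x=np.array([0,0,-1.]); z=ex; T=np.c_[x,np.cross(z,x),z]; print(Ro.from_matrix(T@R.T).as_rotvec(degrees=True)/90)
```

```text
2.45 [554.87492181  15.32467698 205.56400496] [-2.2 17.8 86.3 -0.  75.9  8.2]
d to pre-push [ 0.17557148  0.2762549  -0.26391001]
[2.68402405e-05 2.03927245e-04 1.92167793e-03]
```

Emit:
step_arm:
  targets:
    - [1,0.06,0.09,-0.02,0,0,0.001]
    - [1,0.12,0.18,-0.08,0,0,0.002]
    - [1,0.1755,0.276,-0.16,0,0,0.002]
    - [1,0.1755,0.276,-0.25,0,0,0.002]
    - [1,0.1755,0.276,-0.25,0,0,0.002]

```text
time: 2.87
ee_pos: [622.7, 125.8, 99.4]
tcp_rot: [-163.1, 89.6, -173.3]
force: [-1.3, -0.7, -1.5]
opening: 94.1
```

Emit:
step_arm:
  targets:
    - [1,0,0,-0.04,0,0,0]
    - [1,0,0,-0.07,0,0,0]
    - [1,0,0,-0.084,0,0,0]
    - [1,0,0,-0.084,0,0,0]
    - [1,0,0,-0.084,0,0,0]

```text
time: 3.28
ee_pos: [624.6, 123.1, 72.9]
tcp_rot: [17.3, 89.9, 6.9]
force: [-0.5, 0.2, 0.6]
opening: 93.9
```

Run:
```python
from h import *
s=ctrl.read_state(); print(s['time'],s['ee_pos'],w2s(s['ee_pos']),s['joint_pos'].round(1),s['force'])
d=ctrl.get_image('wrist'); save('w1',d['img']); d=ctrl.get_image('top'); save('t1',cv2.resize(d['img'][90:250,230:450],None,fx=3.5,fy=3.5))
```

```text
3.2833 [624.64021067 123.13523989  72.9420986 ] [  8.02109029 147.26909979  72.9420986 ] [ 7.9 35.4 79.2 -0.  65.3 18.3] [-0.46292233  0.19745256  0.56165938]
```

View pics/w1.png

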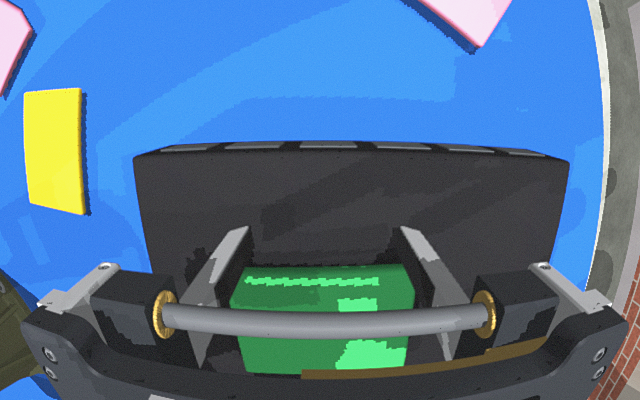

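View pics/t1.png

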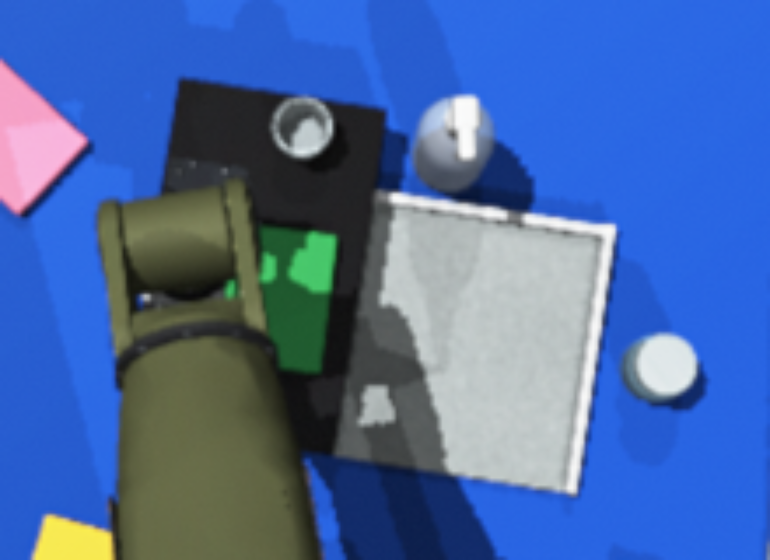

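Emit:
step_arm:
  targets:
    - [1,-0.004,-0.02,-0.006,0,0,0]
    - [1,-0.008,-0.045,-0.006,0,0,0]
    - [1,-0.0122,-0.068,-0.006,0,0,0]
    - [1,-0.0158,-0.088,-0.006,0,0,0]
    - [1,-0.0194,-0.108,-0.006,0,0,0]

```text
time: 3.8
ee_pos: [616.5, 79.3, 69.7]
tcp_rot: [31.1, 90.0, 20.7]
force: [1.2, 1.1, 1.6]
opening: 94.3
```

Emit:
step_arm:
  targets:
    - [1,-0.0036,-0.02,0,0,0,0]
    - [1,-0.0072,-0.04,0,0,0,0]
    - [1,-0.0108,-0.06,0,0,0,0]
    - [1,-0.0144,-0.08,0,0,0,0]
    - [1,-0.0158,-0.088,0,0,0,0]

```text
time: 4.22
ee_pos: [610.0, 44.1, 69.4]
tcp_rot: [-134.5, 90.0, -144.9]
force: [-0.4, 1.9, -0.2]
opening: 93.9
```

Run:
```python
from h import *
s=ctrl.read_state(); print(s['time'],s['ee_pos'],w2s(s['ee_pos']),s['joint_pos'].round(1),s['force'])
d=ctrl.get_image('side'); save('s2',cv2.resize(d['img'][140:270,200:420],None,fx=3.5,fy=3.5)); d=ctrl.get_image('top'); save('t2',cv2.resize(d['img'][90:250,230:450],None,fx=3.5,fy=3.5))
```

```text
4.2167 [610.04931962  44.06415477  69.4137431 ] [ 7.67681609 66.86380097 69.4137431 ] [ 0.7 32.7 84.  -0.  63.3 11.1] [-0.36532699  1.93284993 -0.18058499]
```

View pics/s2.png

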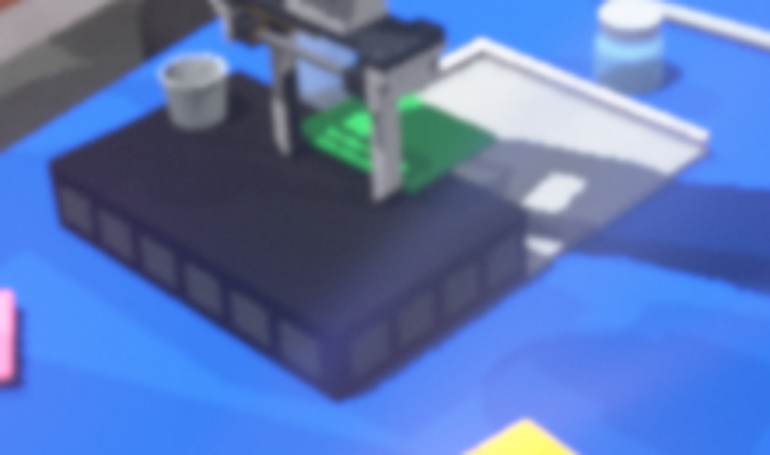

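View pics/t2.png

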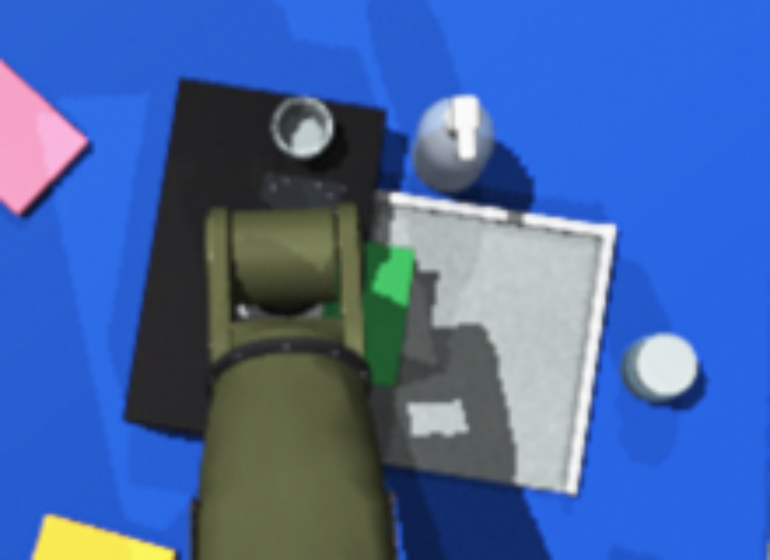

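```bash
cat >> h.py <<'E'
def bp(d,uv,z):
    r=d['R'].T@np.linalg.inv(d['K'])@[uv[0],uv[1],1]; C=-d['R'].T@d['t']; return C+r*(z-C[2])/r[2]
E
python3 - <<'E'
from h import *
s=dict(np.load('side0.npz'));t=dict(np.load('top0.npz'))
print('cam',-t['R'].T@t['t'],-s['R'].T@s['t'])
print('spray side base',w2s(bp(s,(290,168),5)), 'top head',w2s(bp(t,(363,119),185)), 'body low', w2s(bp(t,(358,133),60)))
print('tin', w2s(bp(t,(316,126),107))); print('jar',w2s(bp(t,(419,194),70)))
E
```

```text
cam [ 436.91730989   29.15098388 1537.05174453] [-14.67283415 845.33498895 712.52483029]
spray side base [183.08553713 -70.35920765   5.        ] top head [187.80603216 -63.23506248 185.        ] body low [171.10122247 -61.49554459  60.        ]
tin [162.93847018  77.50847964 107.        ]
jar [-1.34844624e-01 -2.86168914e+02  7.00000000e+01]
```

Emit:
step_arm:
  targets:
    - [1,0,0.01,0.1,0,0,0]
    - [1,0,0.01,0.2,0,0,0]
    - [1,-0.02,-0.05,0.3,0,0,0]
    - [1,-0.04,-0.13,0.35,0.05,0,0]
    - [1,-0.06,-0.21,0.38,0.12,-0.02,0]

```text
time: 4.73
ee_pos: [587.2, -37.4, 225.4]
tcp_rot: [89.3, 78.9, 79.2]
force: [0.5, 0.4, 0.9]
opening: 93.9
```

Run:
```python
from h import *
s=ctrl.read_state(); print(s['time'],s['ee_pos'],w2s(s['ee_pos']),s['joint_pos'].round(1),Rt(s).round(3))
```

```text
4.7333 [587.20120915 -37.41301964 225.37424238] [ -0.36744114 -17.37310322 225.37424238] [-12.3  21.   80.1  11.3  79.4  -4.4] [[ 0.036  0.171  0.985]
 [ 0.189  0.966 -0.175]
 [-0.981  0.192  0.002]]
```

Emit:
step_arm:
  targets:
    - [1,-0.01,-0.03,0,0.07,-0.0126,0]
    - [1,-0.02,-0.06,0,0.14,-0.0252,0]
    - [1,-0.03,-0.09,0,0.21,-0.038,0]
    - [1,-0.04,-0.12,0,0.28,-0.05,0]
    - [1,-0.05,-0.15,0,0.35,-0.063,0]

```text
time: 5.15
ee_pos: [566.2, -99.6, 222.2]
tcp_rot: [90.2, 46.8, 79.8]
force: [-0.1, 1.0, -0.0]
opening: 93.9
```

```bash
cat > kin.py <<'E'
from h import *
from scipy.optimize import least_squares
ax=lambda a,t: Ro.from_euler(a,t,degrees=True).as_matrix()
C=ax('y',-90)  # tool x = z of flange ; refined
def fk(q,p,C6):
    a1,d1,L2,a3,L3,Lt=p
    R1=ax('z',q[0]); R2=R1@ax('y',q[1]); R3=R2@ax('y',q[2]); R4=R3@ax('z',q[3]); R5=R4@ax('y',q[4]); R6=R5@ax('z',q[5])
    pos=np.array([0,0,d1])+R1@[a1,0,0]+R2@[0,0,L2]+R3@[a3,0,L3]+R6@[0,0,Lt]
    return pos,R6@C6
E
cat > kf.py <<'E'
from kin import *
s=ctrl.read_state(); print(s['time'],s['ee_pos'],w2s(s['ee_pos']),s['joint_pos'],Rt(s).round(3))
data=[([-68.388,17.183,87.147,0,75.671,-3.816],[236.148,-496.713,205.446]),
([-2.2,17.8,86.3,0,75.9,8.2],[554.875,15.325,205.564]),
([7.9,35.4,79.2,0,65.3,18.3],[624.64,123.135,72.942]),
([.7,32.7,84,0,63.3,11.1],[610.049,44.064,69.414]),
([-12.3,21,80.1,11.3,79.4,-4.4],[587.2,-37.413,225.37]),
(s['joint_pos'],s['ee_pos'])]
R=Rt(s); q=s['joint_pos']
_,F=fk(q,[0]*6,np.eye(3)); print('C6',(F.T@R).round(3))
W=np.array([3,1,1,1,1,3])
def res(p,reg=0.02): return np.concatenate([w*(fk(q,p,np.eye(3))[0]-x) for w,(q,x) in zip(W,data)]+[reg*(p-P0)])
P0=np.array([0,300,450,0,450,250.])
o=least_squares(res,P0); print(o.x.round(1),o.fun.round(1))
np.save('kp.npy',o.x)
E
python3 kf.py
```

```text
5.15 [566.21442516 -99.56988726 222.21039412] [-10.00442478 -82.26570558 222.21039412] [-31.34505782  26.7464431   81.73818847  39.70832266  90.21724117
 -27.66897284] [[ 0.121  0.131  0.984]
 [ 0.674  0.716 -0.179]
 [-0.728  0.685 -0.002]]
C6 [[ 0.  0. -1.]
 [ 0.  1.  0.]
 [ 1. -0.  0.]]
[-17.4 280.3 540.2 161.3 460.9 323.2] [-102.   -40.7   -7.7    0.2  -36.6   -2.8   17.3  -34.1  -14.     3.7
  -36.6   -8.9    8.2  -28.7   -4.9  -14.    -2.2   17.9   -0.3   -0.4
    1.8    3.2    0.2    1.5]
```

```bash
python3 - <<'E'
import re
t=open('kin.py').read()
t=t.replace("a1,d1,L2,a3,L3,Lt=p","a1,d1,L2,a3,L3,Lt,b,w=p").replace("R1@[a1,0,0]","R1@[a1,b,0]").replace("+R6@[0,0,Lt]","+R5@[w,0,0]+R6@[0,0,Lt]")
open('kin.py','w').write(t)
t=open('kf.py').read().replace("[0]*6","[0]*8").replace("450,250.]","450,250.,0,0]"); t=t.replace("reg=0.02","reg=0.004")
open('kf.py','w').write(t)
E
python3 kf.py
```

```text
5.15 [566.21442516 -99.56988726 222.21039412] [-10.00442478 -82.26570558 222.21039412] [-31.34505782  26.7464431   81.73818847  39.70832266  90.21724117
 -27.66897284] [[ 0.121  0.131  0.984]
 [ 0.674  0.716 -0.179]
 [-0.728  0.685 -0.002]]
C6 [[ 0.  0. -1.]
 [ 0.  1.  0.]
 [ 1. -0.  0.]]
[-1.100e+00  2.212e+02  4.229e+02  3.920e+01  4.489e+02  2.706e+02
  3.660e+01  3.000e-01] [-0.  -0.1 -0.1 -0.1 -0.   0.2  0.2  0.5 -0.3 -0.  -0.   0.2  0.1  0.1
  0.1 -0.2  0.   0.  -0.  -0.3 -0.1  0.2 -0.   0.1  0.1  0. ]
```

```bash
cat >> kin.py <<'E'
C6=np.array([[0,0,-1],[0,1,0],[1,0,0.]])
KP=np.load('kp.npy') if __import__('os').path.exists('kp.npy') else None
LO=np.array([-173.82,-45.26,13.44,-59.66,0,-146.38])+1; HI=np.array([173.82,126.66,144.39,239.66,175.72,146.38])-1
def ik(p,R,q0):
    def r(q):
        pp,RR=fk(q,KP,C6); return np.concatenate([pp-p,300*Ro.from_matrix(RR@R.T).as_rotvec()])
    o=least_squares(r,np.clip(q0,LO+.1,HI-.1),bounds=(LO,HI)); return o.x,np.abs(o.fun).max()
def pose(a,sg): # a: deg from pointing +ey horizontally rotating downward: 0=+ey, 90 = down, 180 = -ey
    c,s=np.cos(np.radians(a)),np.sin(np.radians(a)); x=c*ey+np.array([0,0,-s]); n=s*ey+np.array([0,0,c]); z=sg*n
    return np.c_[x,np.cross(z,x),z]
E
python3 - <<'E'
from kin import *
s=ctrl.read_state(); q0=s['joint_pos']
def best(p,R):
    b=(9,None)
    c=[]
    for st in [q0]+[np.array([q1,30,85,q4,90,q6]) for q1 in(-30,0,30) for q4 in(-50,0,60,120,220) for q6 in(-100,0,100)]:
        q,e=ik(p,R,st); 
        if e<1: c.append(q)
    u=[]
    for q in c:
        if not any(np.abs(q-v).max()<1 for v in u): u.append(q)
    return u
for sg in(1,-1):
    for a in (20,30,40): 
        print('G',sg,a,[list(q.round(0)) for q in best(s2w(8,-12,80),pose(a,sg))])
    for a in (90,): print('M',sg,a,[list(q.round(0)) for q in best(s2w(40,-100,200),pose(a,sg))])
    for a in (120,135,150):
        T=pose(a,sg); p=s2w(55,-225,18)-T[:,0]*72
        print('P',sg,a,w2s(p).round(0),[list(q.round(0)) for q in best(p,T)])
E
```

```text
G 1 20 [[np.float64(-31.0), np.float64(48.0), np.float64(84.0), np.float64(62.0), np.float64(91.0), np.float64(-136.0)]]
G 1 30 [[np.float64(-29.0), np.float64(43.0), np.float64(86.0), np.float64(56.0), np.float64(84.0), np.float64(-132.0)]]
G 1 40 [[np.float64(-26.0), np.float64(39.0), np.float64(87.0), np.float64(49.0), np.float64(78.0), np.float64(-127.0)]]
M 1 90 [[np.float64(-15.0), np.float64(27.0), np.float64(74.0), np.float64(0.0), np.float64(79.0), np.float64(-95.0)]]
P 1 120 [  55. -189.   80.] [[np.float64(-11.0), np.float64(38.0), np.float64(79.0), np.float64(-33.0), np.float64(66.0), np.float64(-76.0)]]
P 1 135 [  55. -174.   69.] [[np.float64(-4.0), np.float64(43.0), np.float64(79.0), np.float64(-48.0), np.float64(72.0), np.float64(-63.0)]]
P 1 150 [  55. -163.   54.] []
G -1 20 [[np.float64(-31.0), np.float64(48.0), np.float64(84.0), np.float64(62.0), np.float64(91.0), np.float64(44.0)]]
G -1 30 [[np.float64(-29.0), np.float64(43.0), np.float64(86.0), np.float64(56.0), np.float64(84.0), np.float64(48.0)]]
G -1 40 [[np.float64(-26.0), np.float64(39.0), np.float64(87.0), np.float64(49.0), np.float64(78.0), np.float64(53.0)]]
M -1 90 [[np.float64(-15.0), np.float64(27.0), np.float64(74.0), np.float64(0.0), np.float64(79.0), np.float64(85.0)]]
P -1 120 [  55. -189.   80.] [[np.float64(-11.0), np.float64(38.0), np.float64(79.0), np.float64(-33.0), np.float64(66.0), np.float64(104.0)]]
P -1 135 [  55. -174.   69.] [[np.float64(-4.0), np.float64(43.0), np.float64(79.0), np.float64(-48.0), np.float64(72.0), np.float64(117.0)]]
P -1 150 [  55. -163.   54.] []
```

```bash
cat > goto.py <<'E'
from kin import *
import sys
# usage: goto.py x y z a sg  -> delta in shares from the measured state
def show(x,y,z,a,sg=1):
    s=ctrl.read_state(); T=pose(a,sg); p=s2w(x,y,z); d=(p-s['ee_pos'])/400; rv=Ro.from_matrix(T@Rt(s).T).as_rotvec(degrees=True)/90
    q,e=ik(p,T,s['joint_pos'])
    print('t',s['time'],'stand now',w2s(s['ee_pos']).round(1),'F',s['force'].round(1),'open',round(s['opening'],1)); print('d',d.round(4),'rv',rv.round(4),'deg',round(90*np.linalg.norm(rv),1)); print('q',s['joint_pos'].round(0),'->',q.round(0),round(e,2))
v=list(map(float,sys.argv[1:])); show(*v)
E
python3 goto.py 8 -82 200 25; python3 goto.py 8 -68 95 25
```

```text
t 5.15 stand now [-10.  -82.3 222.2] F [-0.1  1.  -0. ] open 93.9
d [ 0.0444 -0.0073 -0.0555] rv [ 0.0422 -0.8363  0.5896] deg 92.2
q [-31.  27.  82.  40.  90. -28.] -> [ -36.   38.   79.   56.   99. -126.] 0.0
t 5.15 stand now [-10.  -82.3 222.2] F [-0.1  1.  -0. ] open 93.9
d [ 0.0506  0.0271 -0.318 ] rv [ 0.0422 -0.8363  0.5896] deg 92.2
q [-31.  27.  82.  40.  90. -28.] -> [ -35.   46.   82.   56.   92. -134.] 0.0
```

Emit:
step_arm:
  targets:
    - [0.2,0.003,0,-0.003,0.0031,-0.0619,0.0436]
    - [0.2,0.006,0,-0.006,0.0062,-0.1238,0.0873]
    - [0.2,0.009,0,-0.009,0.0094,-0.1857,0.1309]
    - [0.2,0.012,0,-0.012,0.0125,-0.2475,0.1745]
    - [0.2,0.015,0,-0.015,0.0156,-0.3094,0.2182]

```text
time: 5.57
ee_pos: [572.3, -98.6, 215.3]
tcp_rot: [53.2, 39.1, 74.3]
force: [-0.6, -0.8, 0.0]
opening: 64.1
```

Emit:
step_arm:
  targets:
    - [0.2,0.003,0,-0.003,0.0031,-0.0619,0.0436]
    - [0.2,0.006,0,-0.006,0.0062,-0.1238,0.0873]
    - [0.2,0.009,0,-0.009,0.0094,-0.1857,0.1309]
    - [0.2,0.012,0,-0.012,0.0125,-0.2475,0.1745]
    - [0.2,0.015,0,-0.015,0.0156,-0.3094,0.2182]

```text
time: 5.98
ee_pos: [578.2, -98.5, 209.2]
tcp_rot: [21.0, 30.3, 75.6]
force: [0.7, -0.2, 0.1]
opening: 56.4
```

```bash
python3 goto.py 8 -68 95 25
```

```text
t 5.9833 stand now [  1.7 -79.1 209.2] F [ 0.7 -0.2  0.1] open 56.4
d [ 0.0205  0.0246 -0.2855] rv [ 0.0129 -0.2143  0.154 ] deg 23.8
q [ -35.   33.   84.   54.   93. -102.] -> [ -35.   46.   82.   56.   92. -134.] 0.0
```

Emit:
step_arm:
  targets:
    - [0.1,0.005,0.005,-0.03,0.003,-0.054,0.039]
    - [0.1,0.01,0.01,-0.08,0.006,-0.107,0.077]
    - [0.1,0.015,0.015,-0.14,0.01,-0.16,0.115]
    - [0.1,0.02,0.02,-0.21,0.0129,-0.2143,0.154]
    - [0.1,0.0205,0.0246,-0.285,0.0129,-0.2143,0.154]

```text
time: 6.4
ee_pos: [586.7, -88.6, 93.9]
tcp_rot: [-0.1, 25.0, 79.8]
force: [0.4, -0.4, -0.9]
opening: 51.9
```

```bash
python3 goto.py 8 -14 70 25
python3 - <<'E'
from h import *
d=ctrl.get_image('side'); save('s3',cv2.resize(d['img'][100:270,200:420],None,fx=3.5,fy=3.5))
d=ctrl.get_image('wrist'); save('w3',d['img'])
E
```

```text
t 6.4 stand now [  8.2 -67.8  93.9] F [ 0.4 -0.4 -0.9] open 51.9
d [ 0.0234  0.1325 -0.0598] rv [ 0.0001  0.0006 -0.0005] deg 0.1
q [ -35.   46.   82.   56.   92. -134.] -> [ -30.   47.   85.   59.   87. -135.] 0.0
```

View pics/s3.png

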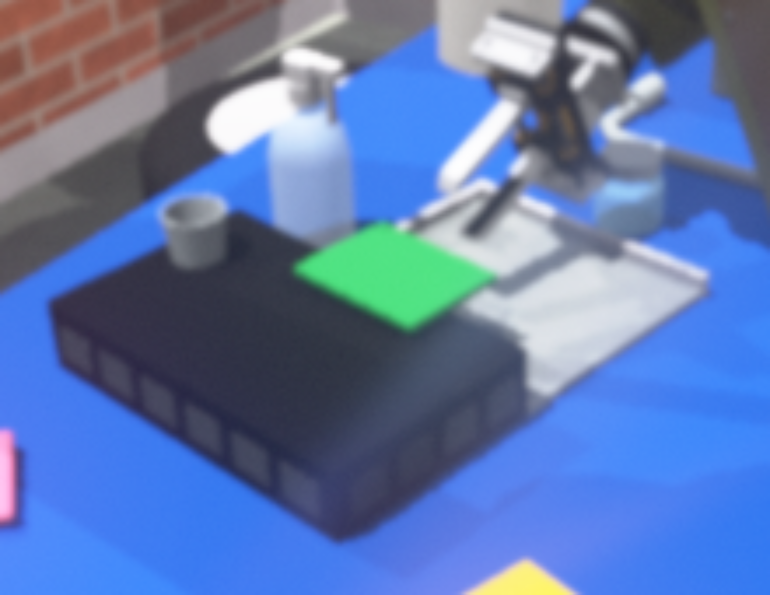

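View pics/w3.png

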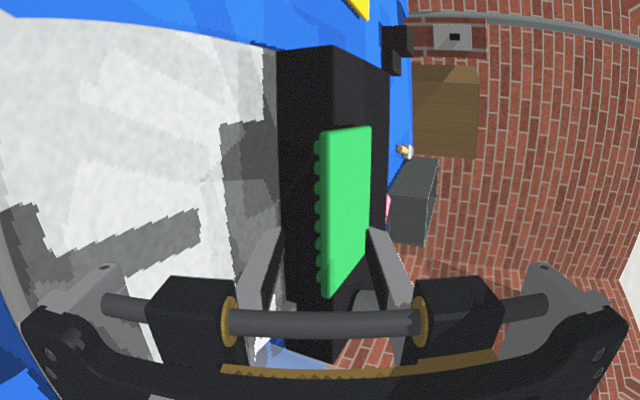

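```bash
cat > padfit.py <<'E'
from h import *
def fitpad(z,x0,cs=('side','top'),B=PADB,name=None,occ=False):
    D={}
    for c in cs:
        d=ctrl.get_image(c); g=green(d['img']); n,l,s,_=cv2.connectedComponentsWithStats(g.astype(np.uint8)); k=1+np.argmax(s[1:,4]); d['g']=(l==k).astype(np.float32); D[c]=d; print(c,s[k])
    out={}
    for sub in [(c,) for c in cs]+[tuple(cs)]:
        f=lambda p:sum(np.abs(hullmask(D[c],[place(B+[0,0,z],*p)])-D[c]['g']).sum() for c in sub)
        x=np.array(x0,float)
        for r in range(3):
            S=np.array([x]+[x+np.eye(3)[i]*[8,8,.08][i]/(1+r) for i in range(3)]); o=minimize(f,x,method='Nelder-Mead',options=dict(initial_simplex=S,xatol=1e-3,fatol=1e-3)); x=o.x
        print(sub,'stand',w2s([x[0],x[1],0])[:2].round(1),'yawrel deg',np.degrees(x[2]-SP[2]).round(2),o.fun)
    return x,D
if __name__=='__main__':
    p=s2w(8,10); fitpad(65,[p[0],p[1],SP[2]])
E
python3 padfit.py
```

```text
side [284 165  56  29 928]
top [ 312  156   36   45 1277]
('side',) stand [8.2 7.6] yawrel deg 0.27 141.5
('top',) stand [6.3 8.1] yawrel deg -0.33 46.1875
('side', 'top') stand [6.6 8.1] yawrel deg -0.3 191.6875
```

Emit:
step_arm:
  targets:
    - [0.064,0.005,0.03,-0.0135,0,0,0]
    - [0.064,0.0105,0.06,-0.027,0,0,0]
    - [0.064,0.016,0.09,-0.0405,0,0,0]
    - [0.064,0.021,0.12,-0.054,0,0,0]
    - [0.064,0.0228,0.1295,-0.0585,0,0,0]

```text
time: 7.02
ee_pos: [595.4, -34.5, 71.5]
tcp_rot: [0.3, 25.0, 79.8]
force: [-0.2, -0.4, -0.7]
opening: 49.9
```

```bash
python3 goto.py 7 -3 104 25
python3 - <<'E'
from h import *
d=ctrl.get_image('side'); save('s4',cv2.resize(d['img'][100:270,200:420],None,fx=3.5,fy=3.5))
d=ctrl.get_image('wrist'); save('w4',d['img'])
E
```

```text
t 7.0167 stand now [  7.2 -13.   71.5] F [-0.2 -0.4 -0.7] open 49.9
d [0.0039 0.0248 0.0812] rv [-0.0002 -0.0035  0.001 ] deg 0.3
q [ -30.   47.   85.   59.   87. -135.] -> [ -29.   43.   86.   59.   88. -132.] 0.0
```

View pics/w4.png

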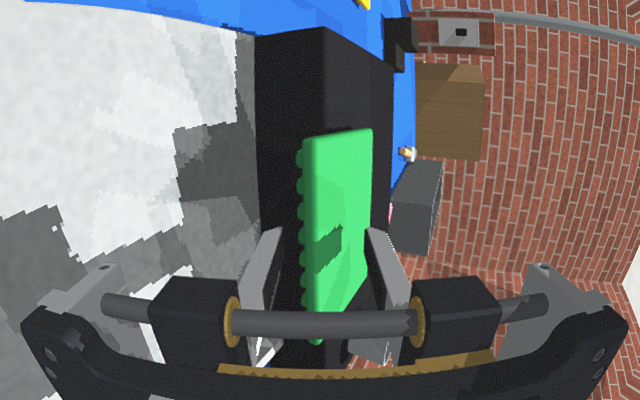

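Emit:
step_arm:
  targets:
    - [0,0.0003,0.002,0.018,0,0,0]
    - [-0.1,0.001,0.007,0.036,0,0,0]
    - [-0.2,0.002,0.013,0.054,0,0,0]
    - [-0.3,0.003,0.019,0.072,0,0,0]
    - [-0.3,0.0037,0.023,0.082,0,0,0]
  force: 10

```text
time: 7.53
ee_pos: [597.4, -28.0, 106.4]
tcp_rot: [0.2, 25.1, 79.7]
force: [-0.0, -1.2, -0.8]
opening: 33.4
```

Emit:
step_arm:
  targets:
    - [-0.45,0,0,0,0,0,0]
    - [-0.6,0,0,0,0,0,0]
    - [-0.75,0,0,0,0,0,0]
    - [-1,0,0,0,0,0,0]
    - [-1,0,0,0,0,0,0]

```text
time: 7.95
ee_pos: [596.9, -27.9, 104.4]
tcp_rot: [0.3, 25.1, 79.7]
force: [-0.7, -0.1, -2.5]
opening: 16.1
```

```bash
python3 goto.py 7 -3 104 25
python3 - <<'E'
from h import *
d=ctrl.get_image('side'); save('s5',cv2.resize(d['img'][100:270,200:420],None,fx=3.5,fy=3.5))
d=ctrl.get_image('wrist'); save('w5',d['img'])
E
```

```text
t 7.95 stand now [  7.5  -6.3 104.4] F [-0.7 -0.1 -2.5] open 16.1
d [ 0.0003  0.0083 -0.0009] rv [-0.     -0.0034  0.0022] deg 0.4
q [ -29.   43.   85.   59.   88. -132.] -> [ -29.   43.   86.   59.   88. -132.] 0.0
```

View pics/w5.png

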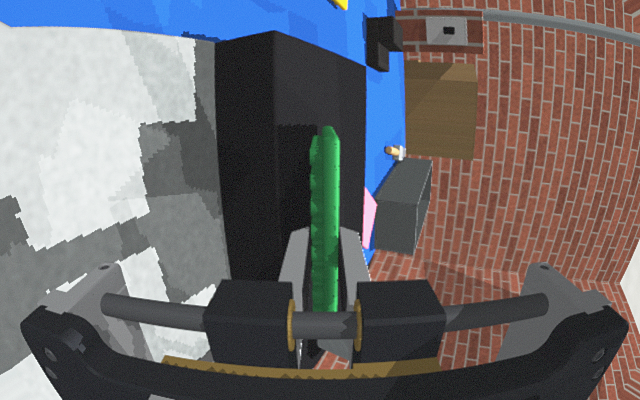

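View pics/s5.png

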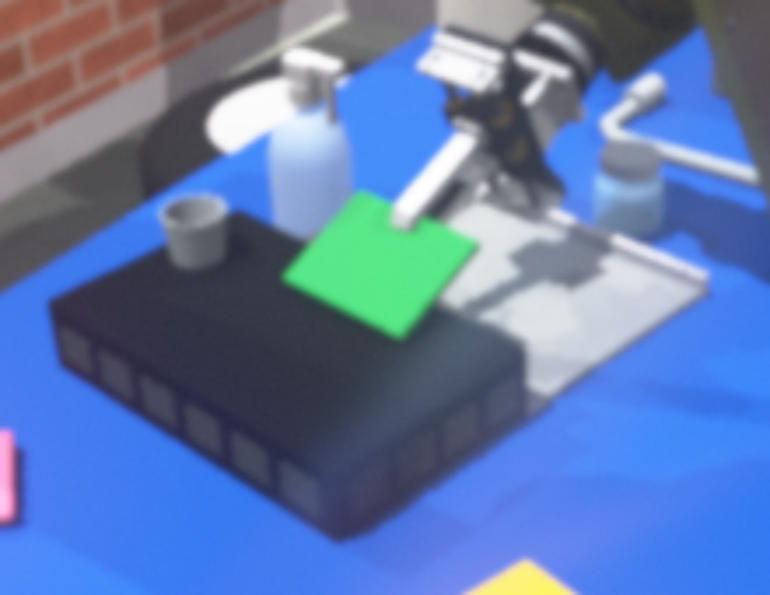

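Emit:
step_arm:
  targets:
    - [-1,0,0,0.02,0,0,0]
    - [-1,0,0,0.06,0,0,0]
    - [-1,0,0,0.12,0,0,0]
    - [-1,0,-0.01,0.2,0,0,0]
    - [-1,0,-0.03,0.28,-0.05,0.009,0]
  force: 40

```text
time: 8.47
ee_pos: [596.0, -39.7, 216.1]
tcp_rot: [0.7, 29.5, 79.9]
force: [0.0, -1.2, -2.9]
opening: 15.7
```

Emit:
step_arm:
  targets:
    - [-1,0.002,-0.02,0,-0.07,0.0126,0]
    - [-1,0.004,-0.04,0,-0.14,0.0252,0]
    - [-1,0.006,-0.06,0,-0.21,0.0378,0]
    - [-1,0.008,-0.08,0,-0.28,0.0504,0]
    - [-1,0.01,-0.1,0,-0.35,0.063,0]

```text
time: 8.88
ee_pos: [601.2, -80.7, 218.3]
tcp_rot: [-0.1, 62.0, 79.4]
force: [-0.1, 0.8, -2.0]
opening: 15.7
```

```bash
python3 goto.py 45 -100 200 95;python3 - <<'E'
from h import *
d=ctrl.get_image('side'); save('s6',cv2.resize(d['img'][60:270,200:420],None,fx=3.5,fy=3.5)[:600])
E
```

```text
t 8.8833 stand now [ 21.1 -57.5 218.3] F [-0.1  0.8 -2. ] open 15.7
d [ 0.0401 -0.1151 -0.0457] rv [-0.3611  0.0666  0.004 ] deg 33.1
q [ -23.   26.   77.   28.   84. -107.] -> [-13.  28.  73.  -5.  79. -92.] 0.0
```

View pics/s6.png

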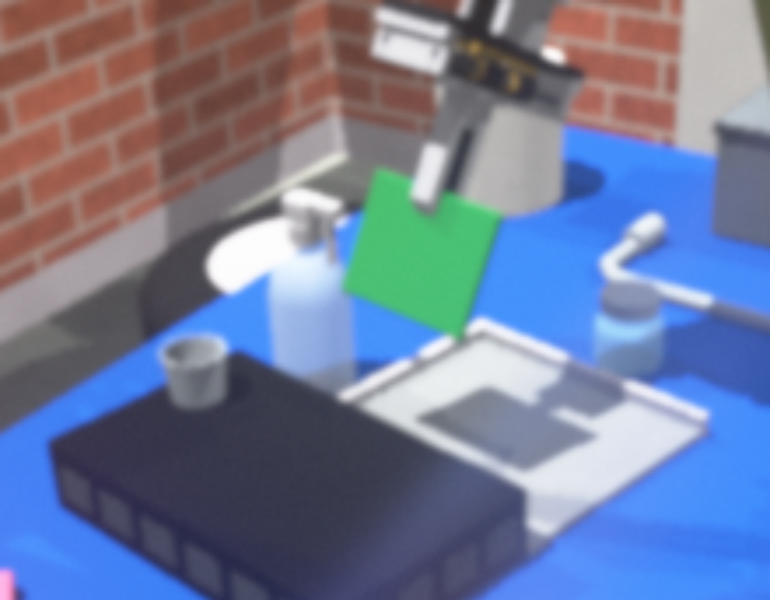

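```bash
cat > padtool.py <<'E'
from h import *
s=ctrl.read_state(); R=Rt(s); P=s['ee_pos']
B=box(-50,50,-65,65,-8,1) # tool frame; plate part on one side (approx)
for sub in(('side',),('top',)):
    D={}
    for c in sub:
        d=ctrl.get_image(c); g=green(d['img']); n,l,st,_=cv2.connectedComponentsWithStats(g.astype(np.uint8)); k=1+np.argmax(st[1:,4]); d['g']=(l==k).astype(np.float32); D[c]=d
    B=box(-50,50,-65,65,-1,8)
    def f(p):
        Q=place(B,*p)@R.T+P
        return sum((np.abs(hullmask(D[c],[Q])-D[c]['g'])).sum() for c in sub)
    x=np.array([23.,0,0])
    for r in range(3):
        S=np.array([x]+[x+np.eye(3)[i]*[8,8,.08][i]/(1+r) for i in range(3)]); o=minimize(f,x,method='Nelder-Mead',options=dict(initial_simplex=S,xatol=1e-3,fatol=1e-3)); x=o.x
    print(sub,x.round(3),o.fun)
E
python3 padtool.py
```

```text
('side',) [ 2.985e+01 -2.664e+00  2.000e-03] 311.6875
('top',) [3.3522e+01 1.8540e+00 7.0000e-03] 348.5625
```

Emit:
step_arm:
  targets:
    - [-1,0.008,-0.023,-0.008,-0.072,0.0132,0]
    - [-1,0.016,-0.046,-0.016,-0.144,0.0264,0]
    - [-1,0.024,-0.069,-0.024,-0.216,0.0396,0]
    - [-1,0.032,-0.092,-0.036,-0.288,0.0528,0]
    - [-1,0.04,-0.115,-0.045,-0.361,0.0666,0.004]

```text
time: 9.45
ee_pos: [616.5, -126.3, 197.9]
tcp_rot: [176.8, 85.3, -103.5]
force: [-0.2, -0.3, -2.7]
opening: 15.9
```

```bash
python3 goto.py 52 -158 120 135
```

```text
t 9.45 stand now [ 44.3 -99.7 197.9] F [-0.2 -0.3 -2.7] open 15.9
d [-0.0068 -0.1469 -0.1947] rv [-0.4407  0.0769  0.0019] deg 40.3
q [-13.  28.  73.  -5.  79. -92.] -> [ -3.  39.  78. -46.  76. -66.] 0.0
```

Emit:
step_arm:
  targets:
    - [-1,-0.001,-0.025,-0.02,-0.075,0.013,0]
    - [-1,-0.002,-0.05,-0.05,-0.15,0.026,0]
    - [-1,-0.003,-0.075,-0.08,-0.225,0.039,0.001]
    - [-1,-0.005,-0.1,-0.11,-0.3,0.052,0.001]
    - [-1,-0.006,-0.125,-0.14,-0.375,0.066,0.002]

```text
time: 9.87
ee_pos: [613.5, -176.1, 141.2]
tcp_rot: [179.7, 50.9, -100.4]
force: [0.1, -1.1, -2.3]
opening: 15.7
```

```bash
python3 goto.py 52 -158 95 135; python3 padtool.py;python3 - <<'E'
from h import *
d=ctrl.get_image('side'); save('s7',cv2.resize(d['img'][60:270,200:420],None,fx=3.5,fy=3.5)[:600])
E
```

```text
t 9.8667 stand now [  50.1 -149.2  141.2] F [ 0.1 -1.1 -2.3] open 15.7
d [ 0.0008 -0.0225 -0.1154] rv [-0.0654  0.0094 -0.0002] deg 5.9
q [ -4.  36.  77. -40.  76. -71.] -> [ -3.  41.  79. -47.  74. -64.] 0.0Traceback (most recent call last):
  File "padtool.py", line 7, in <module>
    d=ctrl.get_image(c); g=green(d['img']); n,l,st,_=cv2.connectedComponentsWithStats(g.astype(np.uint8)); k=1+np.argmax(st[1:,4]); d['g']=(l==k).astype(np.float32); D[c]=d
                                                                                                               ~~~~~~~~~^^^^^^^^^^
    return _wrapfunc(a, 'argmax', axis=axis, out=out, **kwds)
    return bound(*args, **kwds)
ValueError: attempt to get argmax of an empty sequence
```

View pics/s7.png

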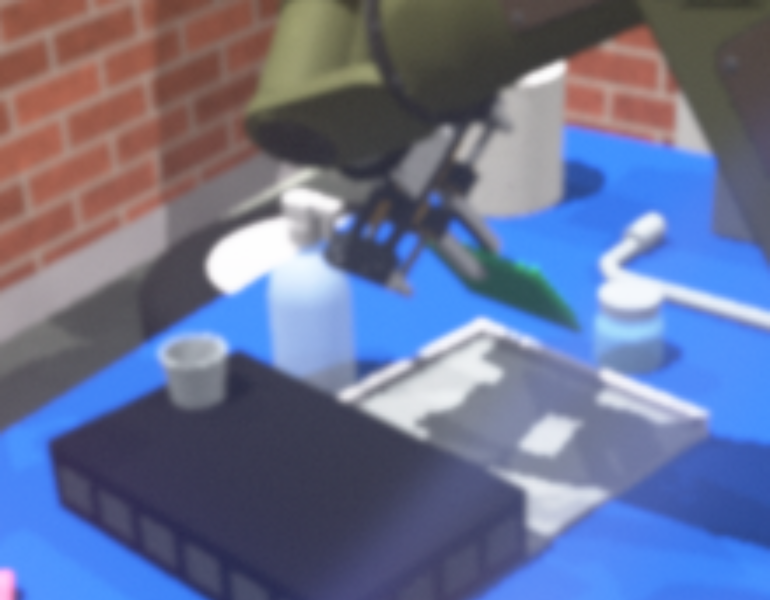

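Emit:
step_arm:
  targets:
    - [-1,0,-0.008,-0.03,-0.03,0.005,0]
    - [-1,0.0005,-0.016,-0.06,-0.065,0.0094,0]
    - [-1,0.0008,-0.0225,-0.09,-0.065,0.0094,0]
    - [-1,0.0008,-0.0225,-0.115,-0.065,0.0094,0]
    - [-1,0.0008,-0.0225,-0.115,-0.065,0.0094,0]

```text
time: 10.38
ee_pos: [613.8, -185.3, 94.7]
tcp_rot: [179.9, 45.4, -100.3]
force: [-0.8, 0.1, -1.9]
opening: 15.7
```

```bash
python3 goto.py 52 -158 76 135
python3 - <<'E'
from h import *
d=ctrl.get_image('side'); save('s8',cv2.resize(d['img'][100:270,200:420],None,fx=3.5,fy=3.5)[:600])
d=ctrl.get_image('top'); save('t8',cv2.resize(d['img'][90:250,230:450],None,fx=3.5,fy=3.5))
d=ctrl.get_image('wrist'); save('w8',d['img'])
E
```

```text
t 10.3833 stand now [  52.1 -158.2   94.7] F [-0.8  0.1 -1.9] open 15.7
d [-0.0001  0.0004 -0.0467] rv [-0.0043  0.0002 -0.    ] deg 0.4
q [ -3.  41.  79. -46.  74. -64.] -> [ -3.  42.  79. -47.  73. -62.] 0.0
```

View pics/s8.png

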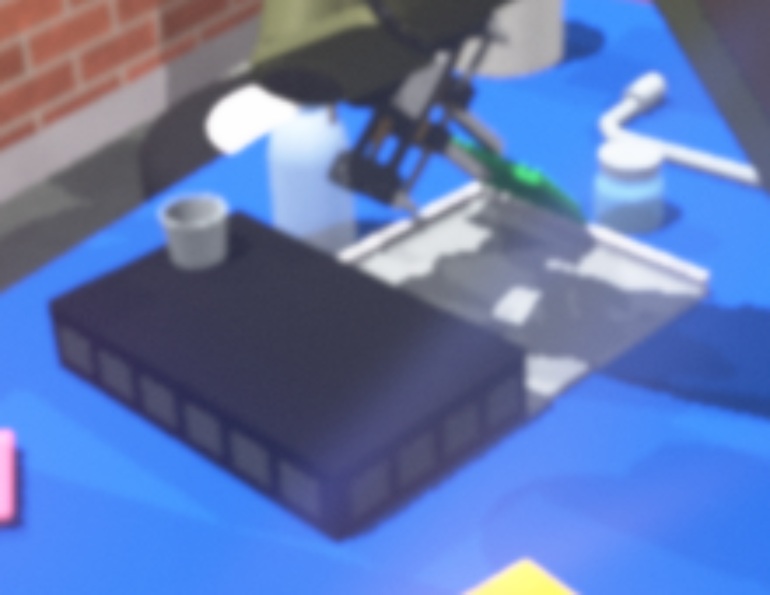

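View pics/t8.png

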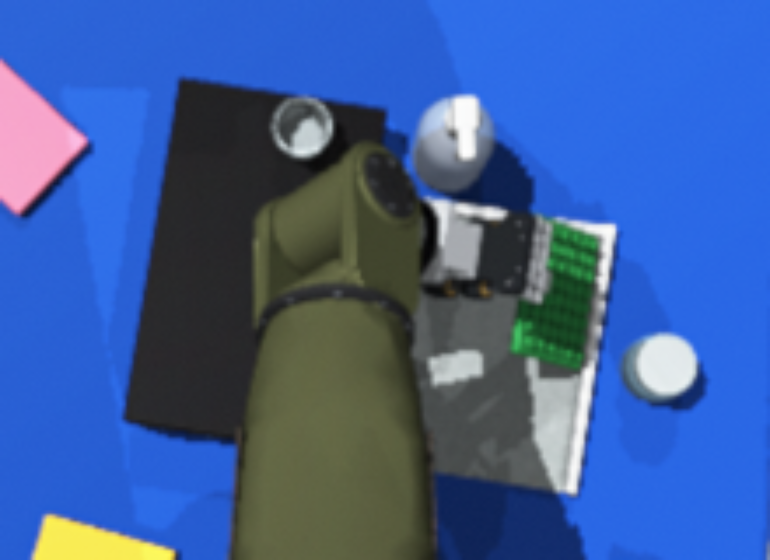

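View pics/w8.png

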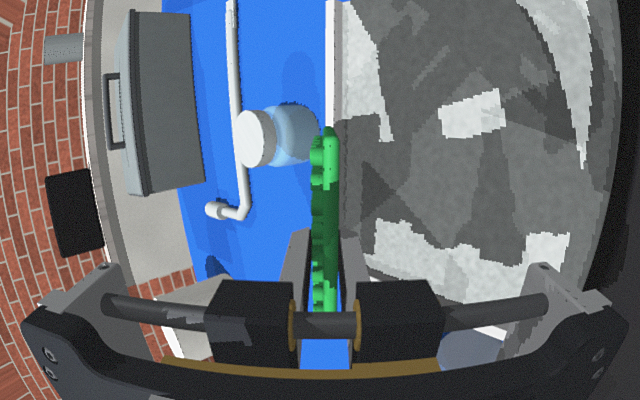

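Emit:
step_arm:
  targets:
    - [-1,0,0,-0.012,0,0,0]
    - [-1,0,0,-0.024,0,0,0]
    - [-1,0,0,-0.035,0,0,0]
    - [-1,0,0,-0.045,0,0,0]
    - [-1,0,0,-0.045,0,0,0]

```text
time: 10.95
ee_pos: [614.6, -184.8, 77.7]
tcp_rot: [-179.9, 45.2, -100.0]
force: [0.3, -0.2, -1.6]
opening: 15.6
```

Emit:
step_arm:
  targets:
    - [-1,0,0,-0.003,0,0,0]
    - [-1,0,0,-0.005,0,0,0]
    - [-1,0,0,-0.007,0,0,0]
    - [-1,0,0,-0.009,0,0,0]
    - [-1,0,0,-0.009,0,0,0]

```text
time: 11.37
ee_pos: [615.0, -184.9, 75.2]
tcp_rot: [-179.8, 45.2, -99.9]
force: [-0.2, -0.1, -2.0]
opening: 15.2
```

```bash
python3 goto.py 52 -158 73 135
python3 - <<'E'
from h import *
d=ctrl.get_image('wrist'); save('w9',d['img'])
E
```

```text
t 11.3667 stand now [  53.1 -157.6   75.2] F [-0.2 -0.1 -2. ] open 15.2
d [-0.0029 -0.0006 -0.0054] rv [-0.0014  0.002  -0.0015] deg 0.3
q [ -3.  42.  79. -47.  73. -62.] -> [ -3.  43.  79. -47.  73. -62.] 0.0
```

View pics/w9.png

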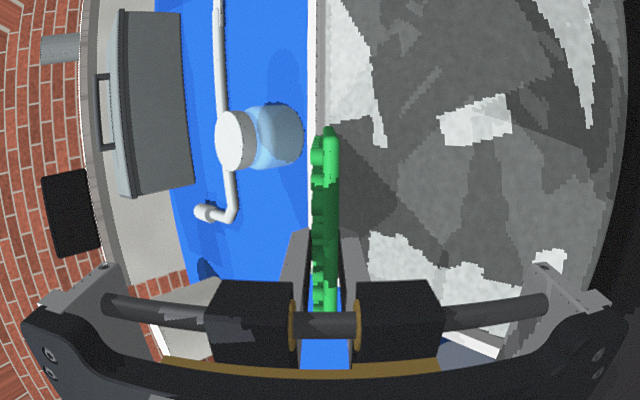

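Emit:
step_arm:
  targets:
    - [-1,0,0,-0.003,0,0,0]
    - [-1,0,0,-0.006,0,0,0]
    - [-1,0,0,-0.009,0,0,0]
    - [-1,0,0,-0.011,0,0,0]
    - [-1,0,0,-0.011,0,0,0]

```text
time: 11.83
ee_pos: [615.3, -184.8, 71.8]
tcp_rot: [-179.7, 45.1, -99.9]
force: [-1.4, 2.6, 6.0]
opening: 15.7
```

Emit:
step_arm:
  targets:
    - [-0.5,0,0,0,0,0,0]
    - [-0.35,0,0,0,0,0,0]
    - [-0.2,0,0,0,0,0,0]
    - [-0.05,0,0,0,0,0,0]
    - [0.1,0,0,0,0,0,0]
  force: 10

```text
time: 12.25
ee_pos: [614.9, -184.9, 70.7]
tcp_rot: [-179.8, 45.2, -99.9]
force: [0.8, 0.4, -0.5]
opening: 45.6
```

Emit:
step_arm:
  targets:
    - [0.25,0,0,0,0,0,0]
    - [0.4,0,0,0,0,0,0]
    - [0.55,0,0,0,0,0,0]
    - [0.7,0,0,0,0,0,0]
    - [0.7,0,0,0,0,0,0]

```text
time: 12.67
ee_pos: [615.0, -184.9, 70.9]
tcp_rot: [-179.8, 45.2, -99.9]
force: [-0.1, 0.4, -1.4]
opening: 78.1
```

```bash
python3 goto.py 52 -90 90 135
python3 - <<'E'
from h import *
d=ctrl.get_image('wrist'); save('w10',d['img'])
d=ctrl.get_image('top'); save('t10',cv2.resize(d['img'][90:250,230:450],None,fx=3.5,fy=3.5))
E
```

```text
t 12.6667 stand now [  53.1 -157.6   70.9] F [-0.1  0.4 -1.4] open 78.1
d [0.0272 0.1668 0.0479] rv [-0.0013  0.002  -0.0015] deg 0.3
q [ -3.  43.  79. -47.  73. -62.] -> [  3.  43.  76. -45.  79. -61.] 0.0
```

View pics/w10.png

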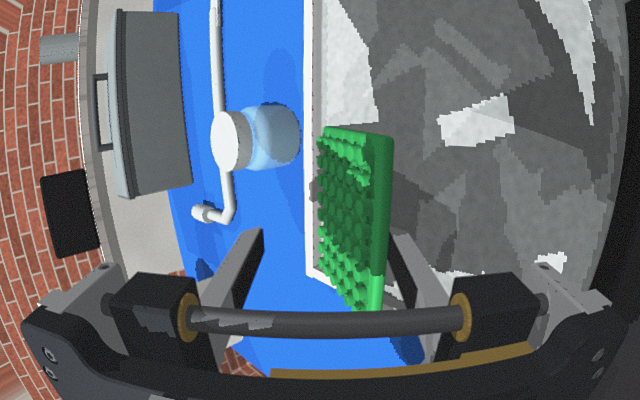

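View pics/t10.png

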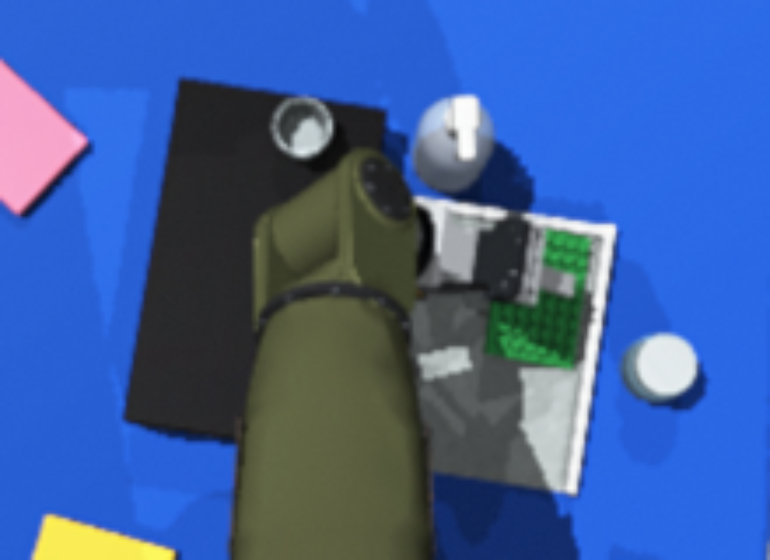

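Emit:
step_arm:
  targets:
    - [0.7,0.005,0.03,0,0,0,0]
    - [0.7,0.011,0.06,0,0,0,0]
    - [0.7,0.016,0.09,0.0,0,0,0]
    - [0.7,0.022,0.13,0.02,0,0,0]
    - [0.7,0.0272,0.165,0.06,0,0,0]

```text
time: 13.18
ee_pos: [625.4, -116.7, 93.4]
tcp_rot: [180.0, 45.1, -100.0]
force: [-0.5, 0.2, 0.3]
opening: 80.1
```

```bash
python3 goto.py 52 -90 200 90
python3 - <<'E'
from h import *
d=ctrl.get_image('side'); save('s11',cv2.resize(d['img'][100:270,200:420],None,fx=3.5,fy=3.5)[:600])
d=ctrl.get_image('wrist'); save('w11',d['img'])
E
```

```text
t 13.1833 stand now [ 51.3 -88.6  93.4] F [-0.5  0.2  0.3] open 80.1
d [ 0.0012 -0.0036  0.2665] rv [ 0.4908 -0.0877 -0.0021] deg 44.9
q [  3.  43.  76. -45.  79. -61.] -> [-14.  29.  72.   0.  79. -94.] 0.0
```

View pics/w11.png

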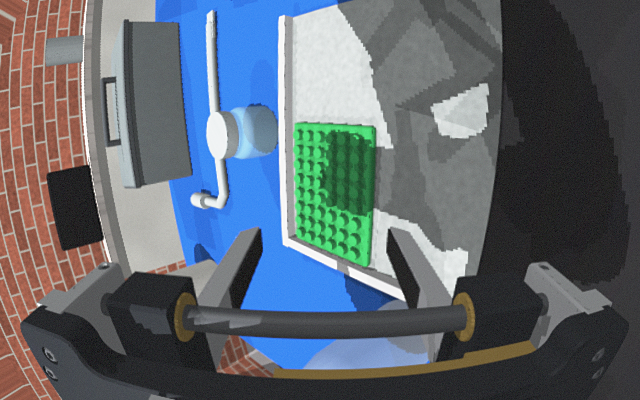

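Emit:
step_arm:
  targets:
    - [0.7,0,0,0.05,0.07,-0.0125,0]
    - [0.5,0,0,0.1,0.14,-0.025,0]
    - [0.2,0,0,0.14,0.21,-0.0375,0]
    - [0,0,0,0.16,0.28,-0.05,-0.001]
    - [-0.3,0,0,0.16,0.35,-0.0625,-0.001]

```text
time: 13.7
ee_pos: [627.1, -118.6, 161.7]
tcp_rot: [-177.9, 77.4, -98.2]
force: [0.0, 0.2, -1.0]
opening: 56.4
```

Emit:
step_arm:
  targets:
    - [-1,0,0.02,0,0.07,-0.0125,0]
    - [-1,0,0.04,0,0.1405,-0.0252,-0.001]
    - [-1,0,0.05,0,0.1405,-0.0252,-0.001]
    - [-1,0,0.05,0,0.1405,-0.0252,-0.001]
    - [-1,0,0.05,0,0.1405,-0.0252,-0.001]

```text
time: 14.12
ee_pos: [625.7, -98.7, 158.3]
tcp_rot: [-164.4, 89.8, -84.8]
force: [-0.4, 0.4, -0.4]
opening: 23.3
```

```bash
python3 goto.py 55 -85 40 90
python3 - <<'E'
from padfit import *
p=s2w(53,-170); B=box(-65,65,-50,50,0,9)
x,D=fitpad(10,[p[0],p[1],SP[2]],cs=('side','top'),B=B)
for c in D: save(c+'12',cv2.resize(D[c]['img'][100:270,200:420],None,fx=3.5,fy=3.5)[:600])
E
```

```text
t 14.1167 stand now [ 48.4 -70.8 158.3] F [-0.4  0.4 -0.4] open 23.3
d [ 0.01   -0.0378 -0.2956] rv [0.0021 0.0002 0.0015] deg 0.2
q [-12.  30.  76.  -0.  74. -92.] -> [-14.  38.  80.   0.  62. -93.] 0.0
side [316 157  28  18 250]
top [386 158  12  37 185]
('side',) stand [ 127.6 -158.6] yawrel deg 5.65 506.8125
('top',) stand [  52.2 -167.7] yawrel deg -0.88 981.0625
('side', 'top') stand [  54.  -161.8] yawrel deg -0.84 1548.6875
```

View pics/side12.png

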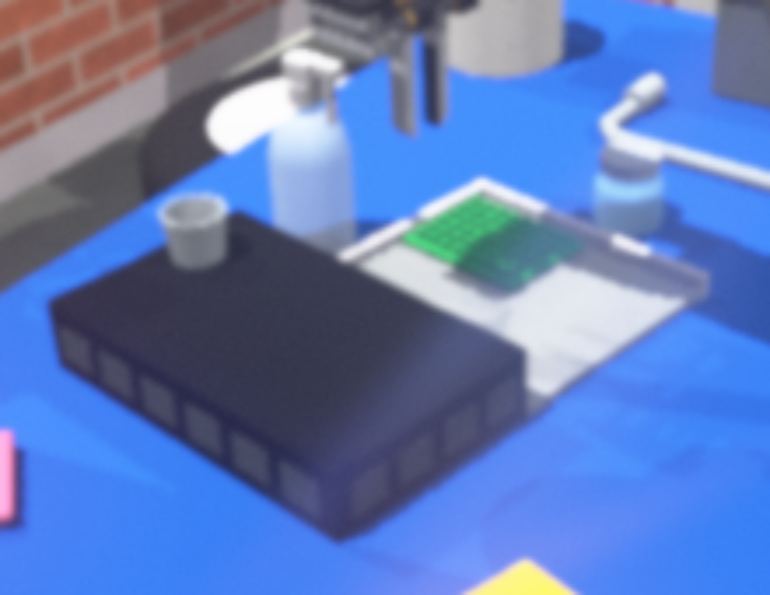

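View pics/top12.png

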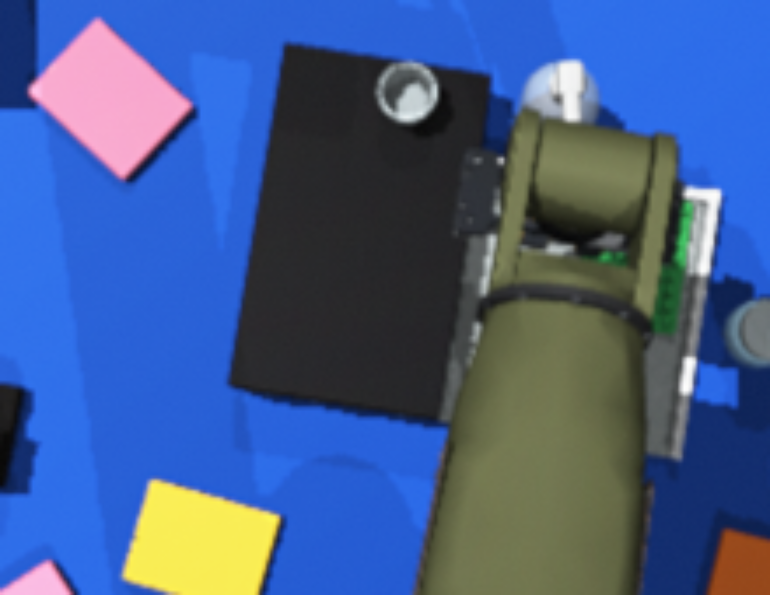

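Emit:
step_arm:
  targets:
    - [-1,0.005,-0.01,-0.08,0.002,0,0.0015]
    - [-1,0.008,-0.02,-0.16,0.002,0,0.0015]
    - [-1,0.011,-0.026,-0.24,0.002,0,0.0015]
    - [-1,0.012,-0.026,-0.3,0.002,0,0.0015]
    - [-1,0.012,-0.026,-0.32,0.002,0,0.0015]

```text
time: 14.63
ee_pos: [628.9, -108.4, 26.5]
tcp_rot: [66.1, 89.7, 146.0]
force: [0.4, -0.3, -0.5]
opening: 0.7
```

```bash
python3 goto.py 55 -106 14 90
```

```text
t 14.6333 stand now [ 53.2 -79.8  26.5] F [ 0.4 -0.3 -0.5] open 0.7
d [-0.0072 -0.0653 -0.0312] rv [-0.0018 -0.0027 -0.0005] deg 0.3
q [-13.  39.  80.   0.  61. -93.] -> [-15.  40.  80.   0.  60. -95.] 0.0
```

Emit:
step_arm:
  targets:
    - [-1,0,0,-0.01,0,0,0]
    - [-1,0,0,-0.02,0,0,0]
    - [-1,0,0,-0.029,0,0,0]
    - [-1,0,0,-0.029,0,0,0]
    - [-1,0,0,-0.029,0,0,0]

```text
time: 15.05
ee_pos: [631.1, -109.3, 20.3]
tcp_rot: [-43.6, 89.8, 36.1]
force: [0.1, -0.0, 0.1]
opening: 0.6
```

Emit:
step_arm:
  targets:
    - [-1,-0.002,-0.012,0,0,0,0]
    - [-1,-0.004,-0.024,0,0,0,0]
    - [-1,-0.006,-0.036,0,0,0,0]
    - [-1,-0.008,-0.048,0,0,0,0]
    - [-1,-0.01,-0.06,0,0,0,0]

```text
time: 15.47
ee_pos: [626.6, -134.0, 19.4]
tcp_rot: [-26.4, 89.8, 53.3]
force: [-0.2, -0.7, 0.7]
opening: 0.5
```

```bash
python3 goto.py 55 -112.5 14 90;  python3 - <<'E'
from h import *
d=ctrl.get_image('wrist'); save('w13',d['img'])
E
```

```text
t 15.4667 stand now [  55.5 -105.5   19.4] F [-0.2 -0.7  0.7] open 0.5
d [-0.0044 -0.017  -0.0135] rv [-0.0017  0.0013  0.0005] deg 0.2
q [-15.  40.  80.   0.  60. -95.] -> [-16.  40.  80.   0.  60. -96.] 0.0
```

View pics/w13.png

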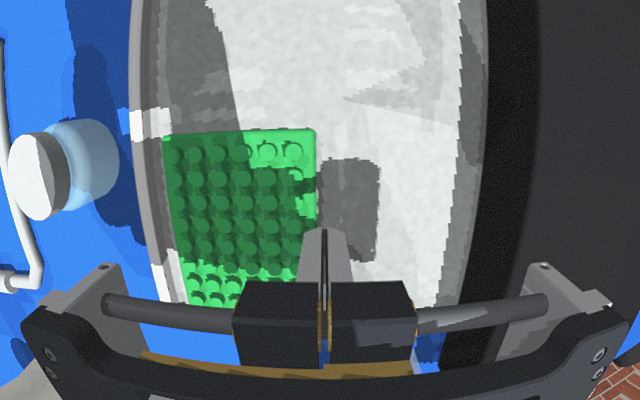

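Emit:
step_arm:
  targets:
    - [-1,0.004,0.02,0,0,0,0]
    - [-1,0.004,0.025,-0.005,0,0,0]
    - [-1,0.004,0.025,-0.014,0,0,0]
    - [-1,0.004,0.025,-0.014,0,0,0]
    - [-1,0.002,0.013,-0.014,0,0,0]

```text
time: 15.93
ee_pos: [627.4, -127.3, 13.2]
tcp_rot: [-9.9, 89.8, 69.9]
force: [0.5, -1.0, 0.6]
opening: 0.5
```

Emit:
step_arm:
  targets:
    - [-1,-0.001,-0.008,0,0,0,0]
    - [-1,-0.0025,-0.016,0,0,0,0]
    - [-1,-0.004,-0.024,0,0,0,0]
    - [-1,-0.0045,-0.029,0,0,0,0]
    - [-1,-0.0045,-0.029,0,0,0,0]

```text
time: 16.35
ee_pos: [625.6, -140.3, 13.7]
tcp_rot: [-25.3, 89.8, 54.4]
force: [0.0, 0.4, -0.1]
opening: 0.7
```

```bash
python3 goto.py 55 -112.5 14 90;  python3 - <<'E'
from h import *
d=ctrl.get_image('wrist'); save('w14',d['img'])
E
```

```text
t 16.35 stand now [  55.6 -111.9   13.7] F [ 0.   0.4 -0.1] open 0.7
d [-0.0019 -0.0013  0.0007] rv [-0.0017  0.0012  0.0007] deg 0.2
q [-16.  40.  80.   0.  60. -96.] -> [-16.  40.  80.   0.  60. -96.] 0.0
```

View pics/w14.png

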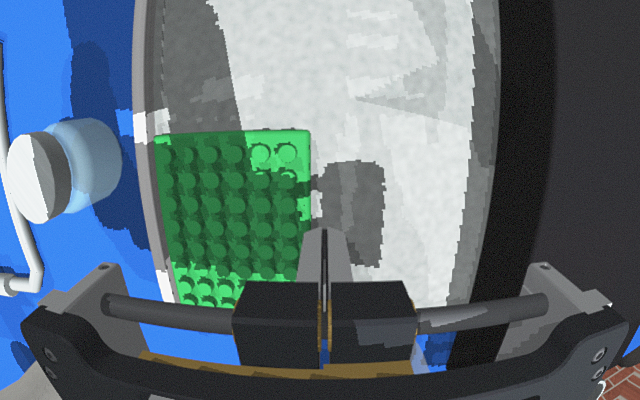

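Emit:
step_arm:
  targets:
    - [-1,-0.0008,-0.005,0,0,0,0]
    - [-1,-0.0015,-0.01,0,0,0,0]
    - [-1,-0.002,-0.012,0,0,0,0]
    - [-1,-0.002,-0.012,0,0,0,0]
    - [-1,-0.002,-0.012,0,0,0,0]

```text
time: 16.82
ee_pos: [625.1, -143.0, 13.7]
tcp_rot: [-10.9, 89.7, 68.9]
force: [0.1, 11.3, 1.4]
opening: 0.6
```

Emit:
step_arm:
  targets:
    - [-1,0.004,0.025,0,0,0,0]
    - [-1,0.009,0.05,0.04,0,0,0]
    - [-1,0.009,0.05,0.11,0,0,0]
    - [-1,-0.08,0.02,0.12,0,0,0]
    - [-1,-0.16,-0.02,0.12,0,0,0]

```text
time: 17.23
ee_pos: [561.3, -151.7, 63.4]
tcp_rot: [-65.6, 89.7, 14.3]
force: [-0.2, -0.3, -1.1]
opening: 0.7
```

```bash
python3 goto.py -40 -175 40 90
python3 - <<'E'
from h import *
d=ctrl.get_image('top'); save('t15',cv2.resize(d['img'][90:250,230:450],None,fx=3.5,fy=3.5))
E
```

```text
t 17.2333 stand now [  -5.6 -134.5   63.4] F [-0.2 -0.3 -1.1] open 0.7
d [-0.1026 -0.0844 -0.0584] rv [-0.0008  0.0033 -0.0013] deg 0.3
q [-19.  30.  90.   0.  60. -99.] -> [ -23.   28.   95.    0.   56. -103.] 0.0
```

View pics/t15.png

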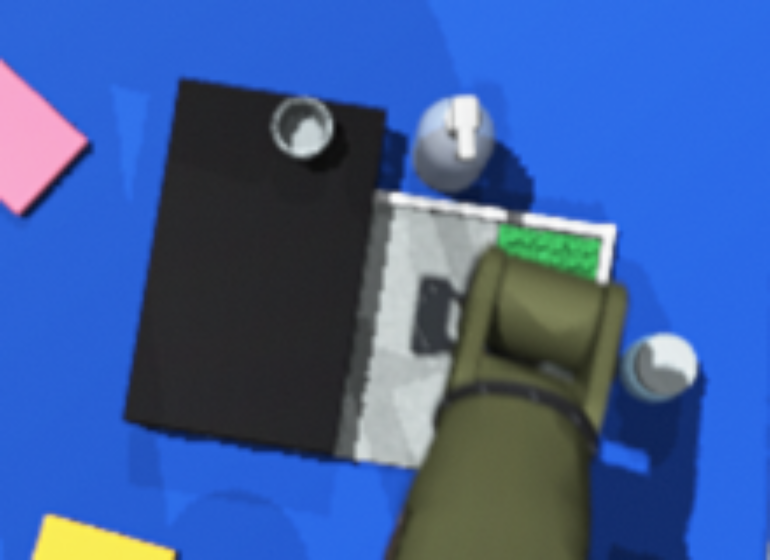

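Emit:
step_arm:
  targets:
    - [-1,-0.05,-0.03,0,0,0,0]
    - [-1,-0.09,-0.07,0,0,0,0]
    - [-1,-0.095,-0.08,-0.04,0,0,0]
    - [-1,-0.095,-0.08,-0.06,0,0,0]
    - [-1,-0.095,-0.08,-0.06,0,0,0]

```text
time: 17.7
ee_pos: [522.1, -184.0, 36.0]
tcp_rot: [22.5, 89.8, 102.2]
force: [-0.6, -0.4, -0.4]
opening: 0.5
```

```bash
python3 goto.py -40 -175 14 90
```

```text
t 17.7 stand now [ -38.5 -173.2   36. ] F [-0.6 -0.4 -0.4] open 0.5
d [-0.0046 -0.0037 -0.055 ] rv [-0.0024 -0.0005  0.0006] deg 0.2
q [ -23.   29.   95.    0.   56. -103.] -> [ -23.   31.   96.    0.   53. -103.] 0.0
```

Emit:
step_arm:
  targets:
    - [-1,0,0,-0.02,0,0,0]
    - [-1,0,0,-0.04,0,0,0]
    - [-1,0,0,-0.053,0,0,0]
    - [-1,0,0,-0.053,0,0,0]
    - [-1,0,0,-0.053,0,0,0]

```text
time: 18.12
ee_pos: [522.9, -184.2, 16.1]
tcp_rot: [-11.3, 89.8, 68.5]
force: [0.3, 0.2, -0.3]
opening: 0.3
```

```bash
python3 goto.py -21 -175 13.5 90
```

```text
t 18.1167 stand now [ -37.6 -173.2   16.1] F [ 0.3  0.2 -0.3] open 0.3
d [ 0.0402 -0.0117 -0.0066] rv [-0.0019  0.0008  0.0001] deg 0.2
q [ -23.   31.   96.    0.   54. -103.] -> [ -23.   33.   93.    0.   54. -103.] 0.0
```

Emit:
step_arm:
  targets:
    - [-1,0.009,-0.0016,-0.005,0,0,0]
    - [-1,0.018,-0.0032,-0.005,0,0,0]
    - [-1,0.027,-0.005,-0.005,0,0,0]
    - [-1,0.034,-0.0061,-0.005,0,0,0]
    - [-1,0.04,-0.0072,-0.005,0,0,0]

```text
time: 18.53
ee_pos: [539.2, -187.4, 14.6]
tcp_rot: [-20.2, 89.8, 59.6]
force: [-0.9, 0.6, 1.3]
opening: 0.5
```

Emit:
step_arm:
  targets:
    - [-1,0.003,-0.0005,0,0,0,0]
    - [-1,0.006,-0.001,0,0,0,0]
    - [-1,0.008,-0.0014,0,0,0,0]
    - [-1,0.008,-0.0014,0,0,0,0]
    - [-1,0.008,-0.0014,0,0,0,0]

```text
time: 18.95
ee_pos: [540.4, -187.6, 14.4]
tcp_rot: [42.5, 89.7, 122.2]
force: [-13.5, 2.8, 10.3]
opening: 0.8
```

```bash
python3 goto.py -18 -175 13.5 90;  python3 - <<'E'
from h import *
d=ctrl.get_image('wrist'); save('w16',d['img'])
E
```

```text
t 18.95 stand now [ -19.8 -173.5   14.4] F [-13.5   2.8  10.3] open 0.8
d [ 0.0037 -0.0046 -0.0021] rv [-0.0025 -0.0016  0.0003] deg 0.3
q [ -23.   33.   92.    0.   55. -103.] -> [ -23.   33.   92.    0.   55. -103.] 0.0
```

View pics/w16.png

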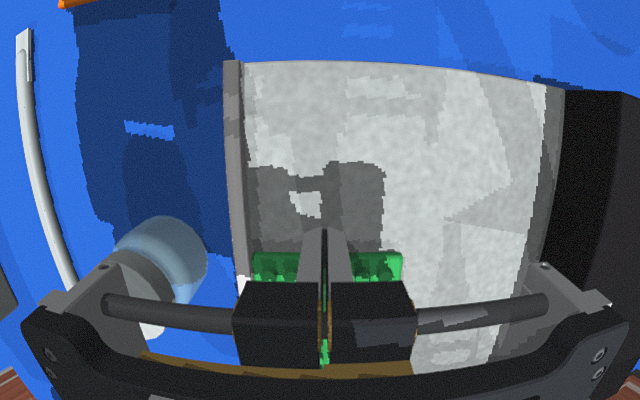

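Emit:
step_arm:
  targets:
    - [-1,-0.03,0.005,0,0,0,0]
    - [-1,-0.06,0.011,0.02,0,0,0]
    - [-1,-0.1,0.018,0.1,0,0,0]
    - [-1,-0.15,0.027,0.2,0,0,0]
    - [-1,-0.22,0.04,0.3,0,0,0]

```text
time: 19.42
ee_pos: [459.5, -172.9, 127.0]
tcp_rot: [-20.9, 89.8, 58.9]
force: [0.2, 0.4, 1.3]
opening: 0.4
```

Emit:
step_arm:
  targets:
    - [-1,-0.05,0.1,0.08,0,0,0]
    - [-1,-0.1,0.2,0.16,0,0,0]
    - [-1,-0.15,0.3,0.2,0,0,0]
    - [-1,-0.15,0.4,0.2,0,0,0]
    - [-1,-0.15,0.5,0.2,0,0,0]

```text
time: 19.83
ee_pos: [401.2, 3.8, 205.8]
tcp_rot: [-55.8, 89.7, 23.9]
force: [1.8, -0.0, -0.9]
opening: 0.5
```

```bash
cat > chk.py <<'E'
import sys
from padfit import *
p=s2w(55,-175); B=box(-65,65,-50,50,0,9)
x,D=fitpad(10,[p[0],p[1],SP[2]],cs=('side','top'),B=B)
n=sys.argv[1]
save('t'+n,cv2.resize(D['top']['img'][130:220,330:430],None,fx=6,fy=6,interpolation=cv2.INTER_CUBIC)); save('s'+n,cv2.resize(D['side']['img'][130:240,280:420],None,fx=5,fy=5,interpolation=cv2.INTER_CUBIC))
E
python3 chk.py 17; python3 -c "
from h import *
s=ctrl.read_state();print(s['time'],s['ee_pos'])"
```

```text
side [318 156  27  19 216]
top [ 368  154   34   41 1087]
('side',) stand [ 104.3 -174.8] yawrel deg -4.47 546.3125
('top',) stand [  56.4 -171.7] yawrel deg -0.89 79.0625
('side', 'top') stand [  56.2 -171.5] yawrel deg -0.86 670.875
19.9333 [401.59536702   6.98462752 205.03644261]
```

View pics/t17.png

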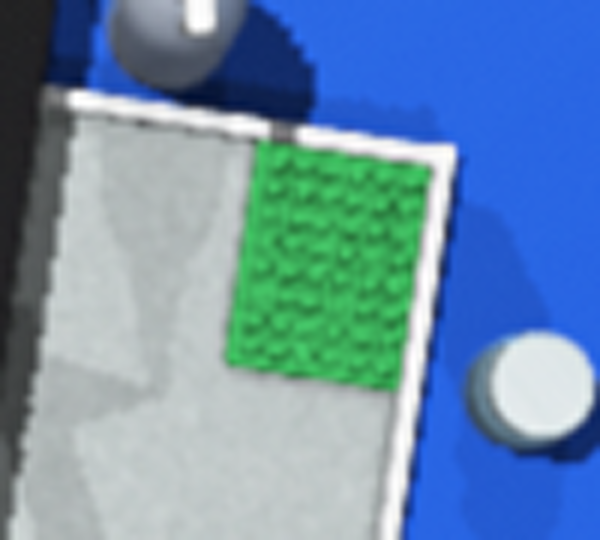

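View pics/s17.png

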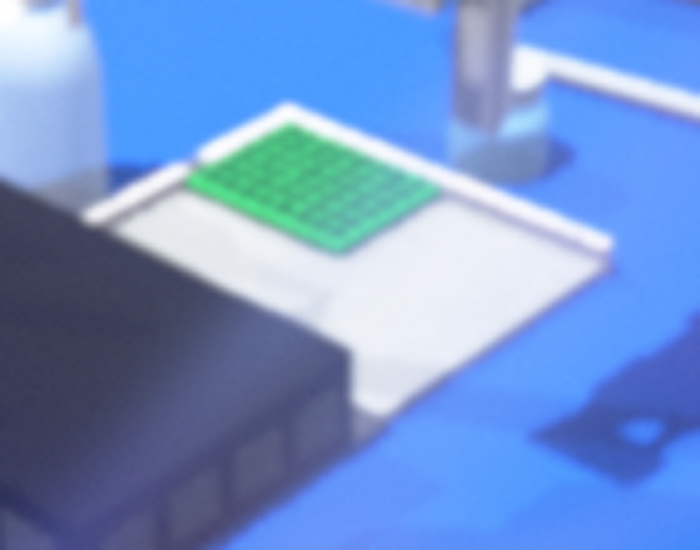

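```bash
python3 goto.py 52 -85 60 90
```

```text
t 19.9333 stand now [-190.9   -6.6  205. ] F [ 0.5 -0.7  0. ] open 0.3
d [ 0.5629 -0.3006 -0.3626] rv [-0.0021  0.0029 -0.0033] deg 0.4
q [ -4.  -2. 109.   0.  73. -85.] -> [-14.  36.  80.   0.  64. -93.] 0.0
```

Emit:
step_arm:
  targets:
    - [-1,0.085,-0.05,0,0,0,0]
    - [-1,0.17,-0.1,0,0,0,0]
    - [-1,0.255,-0.15,0,0,0,0]
    - [-1,0.34,-0.2,0,0,0,0]
    - [-1,0.425,-0.25,-0.03,0,0,0]

```text
time: 20.35
ee_pos: [574.2, -99.3, 193.3]
tcp_rot: [-59.8, 89.7, 19.9]
force: [0.1, 0.9, 0.9]
opening: 0.1
```

Emit:
step_arm:
  targets:
    - [-1,0.07,-0.03,-0.05,0,0,0]
    - [-1,0.13,-0.05,-0.11,0,0,0]
    - [-1,0.134,-0.05,-0.2,0,0,0]
    - [-1,0.134,-0.05,-0.29,0,0,0]
    - [-1,0.134,-0.05,-0.33,0,0,0]

```text
time: 20.77
ee_pos: [623.6, -117.7, 54.2]
tcp_rot: [55.7, 89.7, 135.4]
force: [-1.2, 0.6, -0.2]
opening: 0.3
```

```bash
python3 goto.py 55 -95 13.5 90;python3 - <<'E'
from h import *
d=ctrl.get_image('wrist'); save('w18',d['img'])
E
```

```text
t 20.7667 stand now [ 49.7 -90.   54.2] F [-1.2  0.6 -0.2] open 0.3
d [ 0.0109 -0.0147 -0.1017] rv [-0.0027 -0.0027  0.0007] deg 0.3
q [-14.  37.  80.   0.  64. -94.] -> [-14.  40.  80.   0.  60. -94.] 0.0
```

View pics/w18.png

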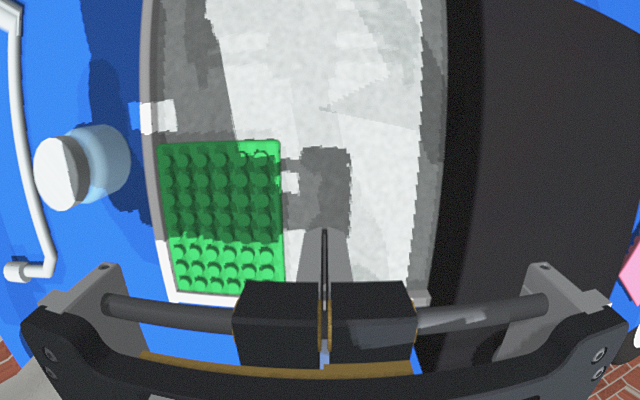

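Looks home; a firm confirming push on the long side follows.

Emit:
step_arm:
  targets:
    - [-1,0.005,0,-0.03,0,0,0]
    - [-1,0.01,0,-0.06,0,0,0]
    - [-1,0.01,0,-0.09,0,0,0]
    - [-1,0.01,0,-0.1,0,0,0]
    - [-1,0.01,0,-0.1,0,0,0]

```text
time: 21.23
ee_pos: [629.2, -117.2, 19.0]
tcp_rot: [-2.7, 89.8, 77.1]
force: [-0.5, 0.5, -0.9]
opening: 0.3
```

```bash
python3 goto.py 55 -108 13.5 90
```

```text
t 21.2333 stand now [ 55.1 -88.5  19. ] F [-0.5  0.5 -0.9] open 0.3
d [-0.0088 -0.048  -0.0136] rv [-0.0019  0.0004  0.0003] deg 0.2
q [-14.  40.  80.   0.  60. -94.] -> [-16.  40.  80.   0.  60. -95.] 0.0
```

Emit:
step_arm:
  targets:
    - [-1,0,0,-0.013,0,0,0]
    - [-1,-0.002,-0.012,-0.013,0,0,0]
    - [-1,-0.0045,-0.025,-0.013,0,0,0]
    - [-1,-0.0065,-0.037,-0.013,0,0,0]
    - [-1,-0.009,-0.05,-0.013,0,0,0]

```text
time: 21.65
ee_pos: [626.0, -138.0, 15.1]
tcp_rot: [-33.6, 89.8, 46.1]
force: [0.9, 0.8, -0.8]
opening: 0.6
```

Emit:
step_arm:
  targets:
    - [-1,-0.001,-0.005,0,0,0,0]
    - [-1,-0.002,-0.01,0,0,0,0]
    - [-1,-0.0025,-0.014,0,0,0,0]
    - [-1,-0.003,-0.017,0,0,0,0]
    - [-1,-0.003,-0.017,0,0,0,0]

```text
time: 22.07
ee_pos: [624.9, -143.5, 14.7]
tcp_rot: [-20.2, 89.8, 59.6]
force: [1.0, 3.4, 2.4]
opening: 1.0
```

```bash
python3 goto.py 55 -114.5 13.5 90
```

```text
t 22.0667 stand now [  55.5 -115.1   14.7] F [1.  3.4 2.4] open 1.0
d [-0.001   0.0018 -0.003 ] rv [-0.0023  0.0013  0.0002] deg 0.2
q [-16.  40.  80.   0.  60. -96.] -> [-16.  40.  80.   0.  60. -96.] 0.0
```

Emit:
step_arm:
  targets:
    - [-1,-0.0005,-0.003,0,0,0,0]
    - [-1,-0.001,-0.006,0,0,0,0]
    - [-1,-0.001,-0.006,0,0,0,0]
    - [-1,-0.001,-0.006,0,0,0,0]
    - [-1,-0.001,-0.006,0,0,0,0]

```text
time: 22.48
ee_pos: [624.8, -144.2, 14.8]
tcp_rot: [-12.7, 89.7, 67.1]
force: [1.5, 14.7, 3.9]
opening: 0.6
```

Emit:
step_arm:
  targets:
    - [-1,0.004,0.02,0,0,0,0]
    - [-1,0.009,0.05,0.03,0,0,0]
    - [-1,0.009,0.05,0.11,0,0,0]
    - [-1,0.009,0.05,0.2,0,0,0]
    - [-1,0.009,0.05,0.3,0,0,0]

```text
time: 22.9
ee_pos: [627.3, -125.5, 136.0]
tcp_rot: [8.9, 89.8, 88.7]
force: [0.3, -0.7, -0.0]
opening: 0.4
```

Emit:
step_arm:
  targets:
    - [-1,-0.06,0.04,0.07,0,0,0]
    - [-1,-0.14,0.09,0.14,0,0,0]
    - [-1,-0.22,0.15,0.2,0,0,0]
    - [-1,-0.3,0.22,0.22,0,0,0]
    - [-1,-0.38,0.29,0.22,0,0,0]

```text
time: 23.32
ee_pos: [483.9, -17.3, 224.8]
tcp_rot: [-62.3, 89.6, 17.5]
force: [1.0, 0.5, 0.8]
opening: 0.1
```

Emit:
step_arm:
  targets:
    - [-1,-0.06,0.07,0,0,0,0]
    - [-1,-0.1,0.15,0,0,0,0]
    - [-1,-0.1,0.24,0,0,0,0]
    - [-1,-0.1,0.33,0,0,0,0]
    - [-1,-0.1,0.33,0,0,0,0]

```text
time: 23.73
ee_pos: [444.0, 118.5, 223.1]
tcp_rot: [-33.9, 89.7, 46.1]
force: [-0.2, 0.3, 0.4]
opening: 0.5
```

```bash
python3 chk.py 19
python3 - <<'E'
from h import *
s=ctrl.read_state();print(s['time'],s['ee_pos'],s['force'])
# compare pad edge lines with rails in the top view under both stand fits
for sp in (SP,[593.05,-19.61,-.183]):
    P=place(np.array([[55,-175,0.]]),*sp); print(P)
d=ctrl.get_image('top'); save('tf',cv2.resize(d['img'][90:250,150:450],None,fx=2.6,fy=2.6))
E
```

```text
side [318 157  30  19 182]
top [ 368  154   34   41 1088]
('side',) stand [  93.6 -169.5] yawrel deg -49.45 549.625
('top',) stand [  56.3 -172.5] yawrel deg -0.07 78.75
('side', 'top') stand [  56.2 -171.5] yawrel deg -0.86 703.875
23.8333 [444.49177513 114.84994664 222.62153574] [ 0.25106746 -0.6600062  -0.65809612]
[[ 613.75210944 -202.35798568    0.        ]]
[[ 615.28506824 -201.69679727    0.        ]]
```

View pics/t19.png

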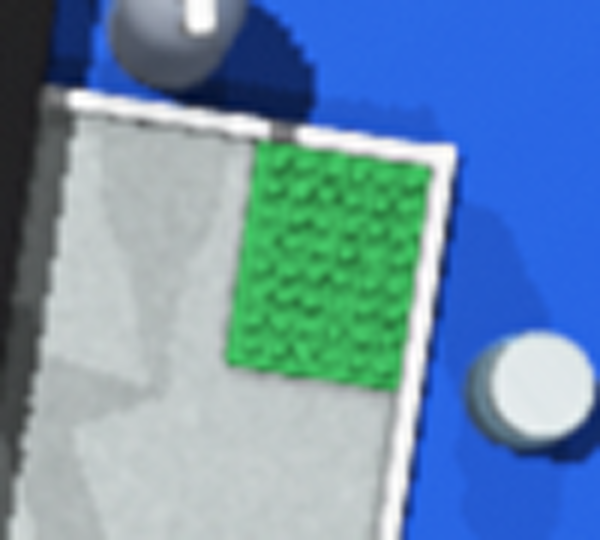

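View pics/tf.png

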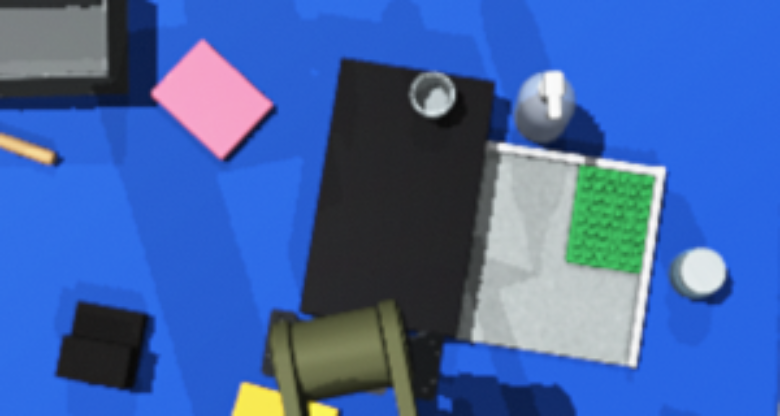

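```bash
python3 -c "
from workcell import ctrl
print(ctrl.hand_in())"
```

```text
the job is handed in; nothing more can be done
None
```

The green pad now lies studs up and flat on the tile, in the corner of the two rails, and the job is handed in at about 24 s of the 64 s allowed. I slid it over the crate's edge and gripped the overhanging long side. I then turned it over in the air, set its free edge by the side rail, let it down and pushed it home both ways with closed fingers.

**Contact with the rails:** the last pushes met firm resistance, about 14 N at the back rail and about 15 N at the side rail. The back-rail push came first, and I did not repeat it after the final side-rail push.

**Position:** the final top picture shows no visible gap at either rail. A fit of the pad in that picture puts it within about 2 mm of home, with turn under about 0.5°, against the stand pose fitted from the top camera alone. Against the stand pose fitted from both cameras it reads about 3 mm off, almost all of it away from the side rail.

**Disagreement:** the automatic pad fit in the side view failed at the end (too little of the pad was picked out by colour), so I did not use it. An earlier side picture agreed by eye.

**Other things:** the tin, spray bottle, jar and chock look unmoved in the final top picture. The spanner was outside that crop, and the arm never reached near it. The robot was clear of everything when I handed in.

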